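# Load the plate warmer and start it with its key

### The job

Load every nigiri serving plate lying on the counter onto the plate warmer's steel bed, handling the plates by their edges only and never touching the blue food faces: one straight row end to end, in line with the fence, the first plate flush against the fence and each next one butted flush against its neighbour. Then start the warmer: take the key from its wooden block, put it fully into the key switch, turn it clockwise to its stop and back home, withdraw it and put it back fully down in its block. Leave the plates in their flush row, and do not touch the bowl or the cup.

Things in the scene. Friction and masses are not known exactly. Their poses are not given: they have to be found in the camera images.
- plate0: white ceramic nigiri serving plate, a flat slab 80 x 60 mm (x by y) and 8 mm thick, about 0.11 kg, with a raised blue-glazed food face (68 x 48 mm, 2 mm high) centred on top: 10 mm in all. Origin: centre of its underside; z up, x along its length; either end may lead. Lies flat on the counter (z = 0) at the start. Absent (None) in some starts
- plate1: white ceramic nigiri serving plate, a flat slab 80 x 60 mm (x by y) and 8 mm thick, about 0.11 kg, with a raised blue-glazed food face (68 x 48 mm, 2 mm high) centred on top: 10 mm in all. Origin: centre of its underside; z up, x along its length; either end may lead. Lies flat on the counter (z = 0) at the start. Absent (None) in some starts
- plate2: white ceramic nigiri serving plate, a flat slab 80 x 60 mm (x by y) and 8 mm thick, about 0.11 kg, with a raised blue-glazed food face (68 x 48 mm, 2 mm high) centred on top: 10 mm in all. Origin: centre of its underside; z up, x along its length; either end may lead. Lies flat on the counter (z = 0) at the start. Absent (None) in some starts
- plate3: white ceramic nigiri serving plate, a flat slab 80 x 60 mm (x by y) and 8 mm thick, about 0.11 kg, with a raised blue-glazed food face (68 x 48 mm, 2 mm high) centred on top: 10 mm in all. Origin: centre of its underside; z up, x along its length; either end may lead. Lies flat on the counter (z = 0) at the start. Absent (None) in some starts
- plate0_face: the blue food face of plate0, fixed to it; origin 8 mm above the plate's origin. The fingers must not touch it; the edges around it are free to touch
- plate1_face: the blue food face of plate1, fixed to it; origin 8 mm above the plate's origin. The fingers must not touch it; the edges around it are free to touch
- plate2_face: the blue food face of plate2, fixed to it; origin 8 mm above the plate's origin. The fingers must not touch it; the edges around it are free to touch
- plate3_face: the blue food face of plate3, fixed to it; origin 8 mm above the plate's origin. The fingers must not touch it; the edges around it are free to touch
- key: loose key, upright, tip down in the key block, 60 g, same after a half turn. Origin: blade tip; z up, x along blade and bow width. Blade 24 x 6 mm (x by y), z 0 to 32 mm, narrowed to 18 x 3 mm in the lowest 8; collar 42 x 22 mm, z 32 to 38; black bow (grip) 40 mm wide, 10 mm thick (y), z 38 to 72: grip across its thickness, fingertips above the collar
- block_slot (a point): mouth of the slot in the fixed wooden key block (70 x 50 mm, 40 mm high; the point is the centre of its top, z = 40 mm). Slot 31 x 12 mm (x by y), 37 mm deep; the key's collar rests on the block's top, so the tip is 32 mm below this point
- fence (a point): on the plate warmer (fixed flat steel bed 140 mm wide, no side walls, top 25 mm above the counter): point on the bed top at mid face of the fence, a dark bar 60 mm wide (x), 15 mm high, 20 mm thick. The row runs along this point's +y, plate lengths along y, centred on x = 0: flush centres at y = 40, 120, 200, 280 mm. The bed reaches y = 360 mm. Plates slide on it with ordinary friction
- keyhole (a point): mouth of the key switch, centre of the brass barrel's top, 62 mm above the counter, 75 mm behind the fence face (at -y), in the warmer's white control box (140 mm wide along x by 110 mm along y, its top 58 mm above the counter). Its axes are the warmer's and do not turn
- slot (a point): the same point, but turning with the barrel: the slot, 27 x 8.5 mm (x by y) and 36 mm deep, lies along this point's x. The key's collar rests on the barrel's top, so fully in the tip is 32 mm below this point. The blade has about 0.1 rad of play in the slot, so turn the grip that much past each stop
- lock (a joint): angle of the switch barrel, rad: 0 = home (at a stop), grows turning clockwise seen from above, to the other stop at 1.222 (70 degrees). No spring; stays where left; about 0.04 N m of friction
- bowl: ceramic bowl 116 mm across, 50 mm high, on the counter; origin centre of its underside. Leave alone
- cup: ceramic cup 64 mm across, 55 mm high, on the counter; origin centre of its underside. Leave alone
There are look-alikes about, which are no part of the job. Leave any orange look-alike of the plate0 alone.

How it is judged:
By the outcome, as a careful person would: the job done as asked, in the order asked, and still so for the second after the job is handed in, with the robot touching nothing.
Of plate0, plate1, plate2, plate3 only 3 to 4 are there at a start; the rules pass over those that are not, and their reading is None.
At some moment in a run one of plate0, plate1, plate2, plate3 may be knocked a few centimetres aside while the robot is not near it.
It also fails if it takes over 210 s, if anything falls off the work surface, if the arm or the gripper's body presses on something with over 40 N, if the wrist force passes 120 N, or if a joint passes its speed limit or range.

### The arm

A 7-joint arm with a two-finger parallel gripper is mounted at the origin on the work surface. World frame = base frame: x ahead of the robot, y to its left, z up, the work surface at z = 0. Lengths are in mm, angles in rad, forces in N, time in s.
With the tool pointing down it reaches from about 400 to 875 mm from the base axis. Payload 4.4 kg.
Tool frame: the origin (TCP) lies on the centre line of the jaws, within the pads' length; the fingertips stand 19 mm ahead of it and the grasp point (between the pads) is the TCP; z points along the fingers, y is the line along which they close (so a half turn about z gives the same grasp; the last joint's range is limited). The gripper opens to 85 mm and grips with 20 to 120 N. Pads are 22 mm wide; open, the fingers measure 114 mm over their backs; the gripper's body (76 mm by 85 mm) begins 54 mm behind the grasp point. The pads swing forward as they close: fully open they stand 13 mm farther back than shut.
Start: joints at [-1.273, 0.628, 0.038, 1.517, -0.027, 0.996, -0.02], TCP at [231.266, 607.481, 250.313] pointing down, gripper open.
Joint ranges: [-3.06, 3.06], [-0.37, 2.12], [-1.25, 1.32], [0.18, 2.47], [-1.1, 4.24], [0.23, 1.98], [-2.94, 2.94]. Speed limits (rad/s): [2.57, 2.57, 3.14, 3.14, 3.14, 3.14, 3.14].

### API

Orientations are given as [roll, pitch, yaw] about the fixed x, y, z axes, in that order (R = Rz(yaw) Ry(pitch) Rx(roll)).
In Python, from cell import ctrl, viewer, silhouettes gives the robot as it stands.
- The arm moves only by the shell command python3 -m creep 'ROWS'. ROWS is JSON, a list of rows, each an object with "jaw": the gripper command: -1 is shut, 1 is fully open, values between are in proportion; "xyz": the shift along the tool's x, y, z in mm, a list of three; "angular": the turn, a rotation vector about the tool's x, y, z in rad, a list of three. In form: [{"jaw": jaw, "xyz": [tx, ty, tz], "angular": [rx, ry, rz]}, ...]. A call has 1 to 12 rows; each row is the pose to reach, as a shift and turn from the pose commanded when the call began, along the tool's axes at that moment; what a row does not reach only later rows make up. A row lasts 1/8 s, in which the tool goes at most 62.5 mm and 10.7 degrees, less where a joint would pass 70% of its speed; a pose out of reach is approached as far as the arm can. A call with a gripper value outside its range is refused whole. The fingers move at their own pace and stop on an object; the grip force is fixed at half the most. Time passes only in rows, so rows that repeat a pose let the fingers close. It gives the time, the measured TCP pose, the force, the opening and the grip force at its end, in the units of the state.
- ctrl.read_state(): the state, without advancing time (a new reading comes with each control period).
- viewer.get_image(name): name is "scene" or "side" or "wrist"; returns (picture, depth): 420x560x3 uint8, red, green, blue; 420x560 float32, mm along the optical axis (not along the pixel's ray), 0 where there is no reading.
- viewer.camera_model(name): a dict with "fx", "fy", "cx", "cy" (pixels), "T" (4x4, takes a point from camera to world coordinates). Camera axes: x right, y down, z forward; pixel columns grow to the right and rows downward; lengths in mm; the calibration is good to about 2 mm. A picture is of the moment at which its call begins: read the wrist's pose just before it. camera_model takes no time and is no camera call; for the wrist camera it gives the pose at the moment of the call.
- ctrl.finish_job(): hands the job in; it is judged then, once.
Trained networks look in the newest picture that a camera, given by its name, has taken for a name from the list of things; names that differ only in an ending like _2 or _b are one class to them, and where a whole thing is asked for, a point or a joint stands for the part that bears it (a point fixed in the world has none). Each returns a list of dicts, best first, with "score" (0 to 1); they miss things now and then, are a little off and sometimes report something else, mostly with a low value. They report only what shows in the picture. A call takes as long as a camera call. They do not tell look-alikes from the thing itself.
- silhouettes(camera, target): "pixels" (420x560 bool, what is visible of it) and "xy" ([column, row] in pixels, amid what is visible of it).
The state is a dict: "clock": time; "qpos": joint angles; "qd": joint speeds; "tau": joint torques, N m; "eef_pos": TCP position; "tool_rot": TCP orientation; "force": force on the tool from outside, world axes, zero at the start; "torque": the same for the moment, N m; "width": finger opening in mm; "gripper_force": force on a finger pad.
Only numpy, scipy, OpenCV 4.12 (cv2) and the standard library are available. Lean on these libraries where they do the work, as an engineer would, in place of code of your own. Each camera call takes 0.05 s, during which the arm holds its last target. There are 200 camera calls.

## Working session

There is one attempt and no reset: what is moved stays moved. The work goes in short steps, Python scripts to look and compute and a shell command to move; the robot and the scene stay as the last step left them, time stands still between calls to the robot, and variables do not carry over. Pictures are saved under pics/ and viewed, at most 14 in all, crops included, and the job is handed in when it is done.

```bash
ls; mkdir -p pics
cat > h.py <<'E'
import numpy as np, cv2, sys
from cell import ctrl, viewer, silhouettes
from scipy.spatial.transform import Rotation as R
def grab(n):
    m=viewer.camera_model(n); im,d=viewer.get_image(n); return im,d,m
def world(d,m):
    v,u=np.mgrid[:420,:560]; P=np.stack([(u-m['cx'])/m['fx']*d,(v-m['cy'])/m['fy']*d,d],-1)
    T=np.array(m['T']); return P@T[:3,:3].T+T[:3,3]
def save(im,n): cv2.imwrite('pics/'+n,im[...,::-1])
def rel(p,s=None):
    "world target point -> tool-frame shift"
    s=s or ctrl.read_state(); return R.from_euler('xyz',s['tool_rot']).as_matrix().T@(np.array(p)-s['eef_pos'])
E
python3 - <<'E'
from h import *
s=ctrl.read_state(); print(s)
for n in('scene','side','wrist'):
    im,d,m=grab(n); save(im,n+'0.png'); print(n,m); np.savez('pics/'+n+'0.npz',im=im,d=d,T=m['T'])
E
```

```text
pics
{'clock': 0.0, 'qpos': array([-1.27279714,  0.62933499,  0.03842293,  1.51834592, -0.02699702,
        0.99632504, -0.02000261]), 'qd': array([ 7.98344630e-04,  2.34682012e-05, -2.14245214e-04, -2.45760080e-04,
       -4.95866453e-04,  1.72319570e-03, -9.86227281e-04]), 'tau': array([-4.56066446e-04, -5.63412380e+01,  1.22609474e+00, -1.93442738e+01,
        1.10578258e-02,  1.06927310e-02, -2.70627305e-05]), 'eef_pos': array([231.04209343, 606.9257052 , 249.4030029 ]), 'tool_rot': array([-3.13969681e+00,  1.55208436e-05,  2.77780838e+00]), 'force': array([ 1.19648783, -0.16604572,  0.66892688]), 'torque': array([-0.0007842 ,  0.05072261,  0.00865103]), 'gripper_force': 0.0, 'width': 85.17796644147656}
scene {'fx': 443.9401143347952, 'fy': 443.9401143347952, 'cx': 275.9949790990644, 'cy': 206.10945384129528, 'T': array([[-3.10839140e-02,  8.60998165e-01, -5.07657315e-01,
         1.08868926e+03],
       [ 9.99516771e-01,  2.68377898e-02, -1.56830313e-02,
         7.25949108e+01],
       [ 1.21339135e-04, -5.07899490e-01, -8.61416330e-01,
         1.07361631e+03],
       [ 0.0000
[... 277 characters left out ...]
.94477469e-01, -5.85308870e-01,  7.55444602e-01,
        -1.15596993e+03],
       [-1.40866407e-02, -7.87752065e-01, -6.15831350e-01,
         1.08693355e+03],
       [ 0.00000000e+00,  0.00000000e+00,  0.00000000e+00,
         1.00000000e+00]])}
wrist {'fx': 360.8729522545373, 'fy': 360.8729522545373, 'cx': 278.8010303192606, 'cy': 214.0218607547453, 'T': array([[ 3.56640962e-01,  8.97589021e-01,  2.59116140e-01,
         1.65419228e+02],
       [ 9.34237376e-01, -3.41821149e-01, -1.01778322e-01,
         6.33017019e+02],
       [-2.78372771e-03,  2.78374301e-01, -9.60468635e-01,
         3.73636643e+02],
       [ 0.00000000e+00,  0.00000000e+00,  0.00000000e+00,
         1.00000000e+00]])}
```

View pics/scene0.png

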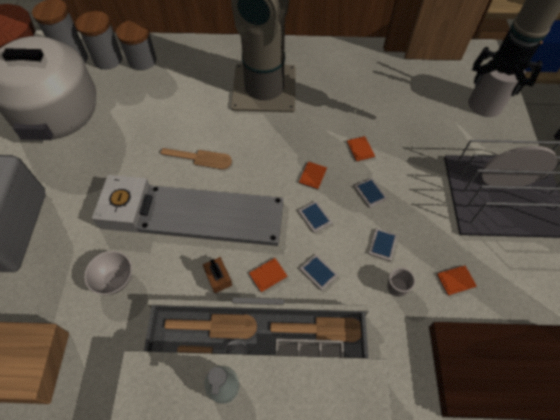

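View pics/side0.png

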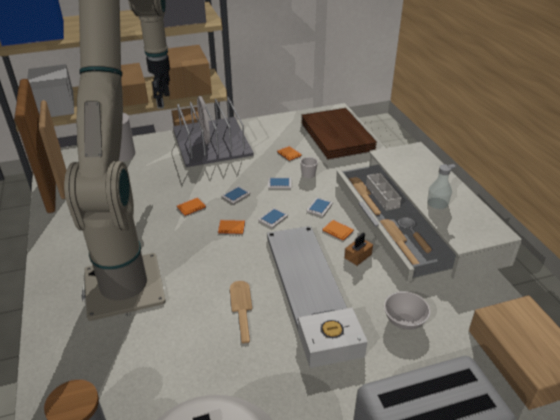

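Candidates for plates, in the scene picture: blue ones at (370,192), (316,217), (382,244) and (319,271). The orange look-alikes at (313,175), (361,149), (268,274) and (457,281) I leave alone. The key in its block is at (215,270), the keyhole at (120,198), the fence at (148,204), the cup at (400,282) and the bowl at (108,273).

```bash
cat >> h.py <<'E'
def topdown(im,m,z,x0,x1,y0,y1,k=2):
    "warp picture onto plane z; out px: col=(y-y0)*k, row=(x-x0)*k"
    K=np.array([[m['fx'],0,m['cx']],[0,m['fy'],m['cy']],[0,0,1]]); Ti=np.linalg.inv(np.array(m['T']))
    P=K@np.column_stack([Ti[:3,0],Ti[:3,1],Ti[:3,2]*z+Ti[:3,3]])
    A=np.array([[0,1/k,x0],[1/k,0,y0],[0,0,1]])
    return cv2.warpPerspective(im,P@A,(int((y1-y0)*k),int((x1-x0)*k)),flags=cv2.INTER_LINEAR|cv2.WARP_INVERSE_MAP)
def blues(im,m,z=10,box=(250,850,-400,400)):
    t=topdown(im,m,z,*box); h=cv2.cvtColor(t,cv2.COLOR_RGB2HSV)
    b=((h[...,0]>95)&(h[...,0]<125)&(h[...,1]>110)).astype(np.uint8)
    out=[]
    for c in cv2.findContours(cv2.morphologyEx(b,cv2.MORPH_OPEN,np.ones((5,5))),0,2)[0]:
        if cv2.contourArea(c)<4*600: continue
        q=cv2.boxPoints(cv2.minAreaRect(c))/2; w=q[:,::-1]+[box[0],box[2]]
        e=w[1]-w[0],w[2]-w[1]; l=max(e,key=np.linalg.norm)
        out.append((w.mean(0).round(1),round(float(np.arctan2(l[1],l[0])%np.pi),3),[round(float(np.linalg.norm(x)),1) for x in e]))
    return out
E
python3 - <<'E'
from h import *
for n in('scene','side','wrist'):
    z=np.load(f'pics/{n}0.npz'); m=viewer.camera_model(n); im,d=z['im'],z['d']
    print(n); [print(' ',b) for b in blues(im,m)]
    if n!='wrist':
        W=world(d,m)
        cv2.imwrite(f'pics/td_{n}.png',topdown(im,m,25,350,750,-300,100,2)[...,::-1])
        for (u,v) in ([(120,198),(148,204),(215,266),(108,273),(400,282),(200,215),(319,271)] if n=='scene' else [(333,328),(305,260),(358,243)]): print(u,v,W[v,u].round(1))
        g=viewer.get_image(n)
        for t in('key','keyhole','fence','block_slot','plate0','bowl','cup'):
            for r in silhouettes(n,t)[:5]:
                p=r['pixels']; w=W[p]; print(n,t,round(r['score'],2),r['xy'],p.sum(),np.median(w,0).round(),w[:,2].max().round())
E
```

```text
scene
  (array([650.9, 168.2]), 0.77, [39.5, 59.8])
  (array([567.4, 340.3]), 2.826, [58.3, 39.3])
  (array([488.2, 160.8]), 0.579, [38.4, 58.9])
  (array([404.2, 319.5]), 0.483, [39.1, 58.1])
120 198 [ 480.5 -363.4   62.3]
148 204 [ 483.7 -293.2   40. ]
215 266 [674.6 -87.2  79.1]
108 273 [ 670.6 -372.6    2.5]
400 282 [674.4 373.5   9.4]
200 215 [ 505.  -151.5   24.9]
319 271 [651.7 169.2  11. ]
scene key 0.61 [213.3, 270.4] 167 [681. -88.  53.] 84.0
scene keyhole 0.65 [186.5, 211.3] 9182 [ 504. -189.   26.] 1074.0
scene fence 0.73 [185.4, 213.5] 9365 [ 504. -189.   26.] 1074.0
scene fence 0.59 [219.0, 279.3] 447 [693. -81.  40.] 1074.0
scene block_slot 0.65 [219.8, 280.1] 569 [686. -84.  39.] 1074.0
scene plate0 0.94 [267.8, 275.4] 721 [666.  38.   9.] 1074.0
scene plate0 0.93 [312.5, 177.8] 525 [355. 155.   9.] 15.0
scene plate0 0.88 [380.4, 244.0] 650 [571. 338.  10.] 17.0
scene plate0 0.78 [315.2, 217.7] 579 [494. 161.  10.] 1074.0
scene plate0 0.75 [371.2, 193.2] 548 [410. 316.   9.] 1074.0
scene cup 0.96 [400.2, 281.3] 611 [679. 370.  31.] 1074.0
scene cup 0.58 [316.8, 273.0]
[... 401 characters left out ...]
564. 337.  10.] 1087.0
side keyhole 0.62 [317.1, 302.3] 7547 [ 478. -243.   26.] 1087.0
side fence 0.93 [312.9, 304.2] 7563 [ 478. -245.   26.] 1087.0
side block_slot 0.68 [357.4, 255.7] 435 [ 654. -105.   30.] 1087.0
side plate0 0.92 [337.1, 228.8] 385 [656.  31.   8.] 1087.0
side plate0 0.91 [232.6, 227.8] 386 [344. 150.   8.] 1087.0
side plate0 0.83 [192.2, 204.9] 255 [244. 294.   9.] 16.0
side plate0 0.82 [272.2, 219.4] 327 [482. 154.   9.] 17.0
side plate0 0.65 [317.7, 208.9] 281 [643. 161.   8.] 1087.0
side bowl 0.73 [312.7, 303.7] 7691 [ 478. -243.   26.] 1087.0
side bowl 0.67 [406.5, 308.1] 1416 [ 693. -338.   26.] 1087.0
side cup 0.58 [309.9, 166.4] 313 [677. 352.  37.] 1087.0
wrist
```

View pics/wrist0.png

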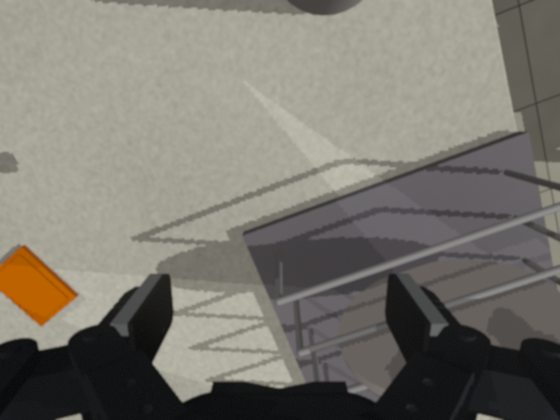

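The wrist picture shows only an orange look-alike at (35,285) and the dish rack. Next I go to an overview above the plates, then above the warmer.

```bash
python3 -m creep '[{"jaw":1,"xyz":[-404,-249,-80],"angular":[0,0,1.207]},{"jaw":1,"xyz":[-404,-249,-80],"angular":[0,0,1.207]},{"jaw":1,"xyz":[-404,-249,-80],"angular":[0,0,1.207]},{"jaw":1,"xyz":[-404,-249,-80],"angular":[0,0,1.207]},{"jaw":1,"xyz":[-404,-249,-80],"angular":[0,0,1.207]},{"jaw":1,"xyz":[-404,-249,-80],"angular":[0,0,1.207]},{"jaw":1,"xyz":[-404,-249,-80],"angular":[0,0,1.207]},{"jaw":1,"xyz":[-404,-249,-80],"angular":[0,0,1.207]},{"jaw":1,"xyz":[-404,-249,-80],"angular":[0,0,1.207]},{"jaw":1,"xyz":[-404,-249,-80],"angular":[0,0,1.207]},{"jaw":1,"xyz":[-404,-249,-80],"angular":[0,0,1.207]}]'
python3 - <<'E'
from h import *
im,d,m=grab('wrist'); save(im,'w1.png'); [print(b) for b in blues(im,m,box=(250,850,-50,500))]
E
python3 -m creep '[{"jaw":1,"xyz":[-380,0,0],"angular":[0,0,0]},{"jaw":1,"xyz":[-380,0,0],"angular":[0,0,0]},{"jaw":1,"xyz":[-380,0,0],"angular":[0,0,0]},{"jaw":1,"xyz":[-380,0,0],"angular":[0,0,0]},{"jaw":1,"xyz":[-380,0,0],"angular":[0,0,0]},{"jaw":1,"xyz":[-380,0,0],"angular":[0,0,0]},{"jaw":1,"xyz":[-380,0,0],"angular":[0,0,0]},{"jaw":1,"xyz":[-380,0,0],"angular":[0,0,0]},{"jaw":1,"xyz":[-380,0,0],"angular":[0,0,0]}]'
python3 - <<'E'
from h import *
im,d,m=grab('wrist'); save(im,'w2.png'); np.savez('pics/w2.npz',im=im,d=d,T=m['T'])
W=world(d,m)
for lo,hi,n in((20,30,'bed'),(54,60,'box'),(60.5,66,'barrel'),(37,43.5,'fence/block')):
    b=((W[...,2]>lo)&(W[...,2]<hi)&(d>0)).astype(np.uint8)
    for c in cv2.findContours(cv2.morphologyEx(b,cv2.MORPH_OPEN,np.ones((3,3))),0,1)[0]:
        if cv2.contourArea(c)<150: continue
        k=np.zeros_like(b); cv2.drawContours(k,[c],-1,1,-1); w=W[(k>0)&(b>0)]
        r=cv2.minAreaRect(w[:,:2].astype(np.float32)); print(n,len(w),w.mean(0).round(1),'rect',np.round(r[0],1),np.round(r[1],1),round(r[2],2))
E
```

```text
clock: 2.33
eef_pos: [519.2, 232.6, 330.0]
tool_rot: [-3.141, -0.001, 1.573]
force: [-0.7, 0.3, -0.2]
width: 85.4
gripper_force: 0.0
(array([565.7, 342.3]), 2.83, [63.1, 42.3])
clock: 3.5
eef_pos: [520.6, -146.4, 330.0]
tool_rot: [-3.141, -0.001, 1.575]
force: [0.6, 0.8, 0.4]
width: 85.6
gripper_force: 0.0
bed 333 [ 661.  -385.8   25.1] rect [ 658.3 -381.9] [18.8 67.5] 48.33
bed 4480 [804.1 -55.7  27.1] rect [809.7 -95.2] [ 47.9 229.9] 0.86
bed 1077 [750.7 -87.   25.1] rect [ 750.8 -100.7] [276.7   2.7] 89.97
bed 34600 [ 494.  -115.5   25.8] rect [ 491.9 -135.4] [355.4 140.3] 85.41
box 6008 [ 475.1 -360.    58.7] rect [ 473.7 -365.6] [111.4 140. ] 85.47
box 501 [ 807.4 -225.9   57.3] rect [ 807.  -226.1] [ 8.7 86.3] 89.47
barrel 883 [ 475.  -365.7   62.7] rect [ 475.5 -369.2] [52.  50.6] 71.32
barrel 1028 [749.2  -6.   64. ] rect [751.2  -6.8] [66.9 17. ] 89.54
fence/block 769 [ 478.9 -301.2   40.9] rect [ 477.4 -301.3] [21.6 62.6] 85.14
fence/block 1961 [667.8 -88.4  40.5] rect [671.  -88.9] [70.4 50.4] 27.65
```

View pics/w2.png

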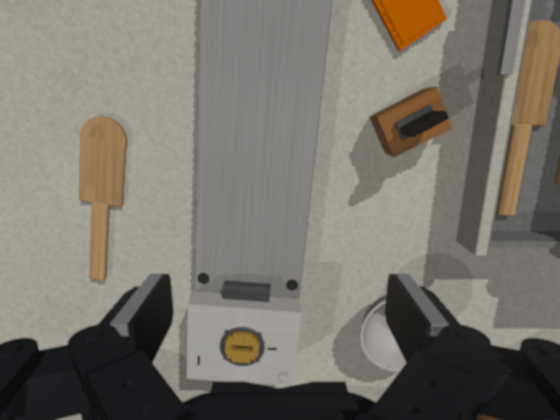

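Picture w2 shows the bed at columns 200–330, the fence bar at (245,291) and the brass keyhole at (242,347) with its slot across. The key block is at (412,122), the orange look-alike at (410,20) and the bowl at (385,335).

View pics/w1.png

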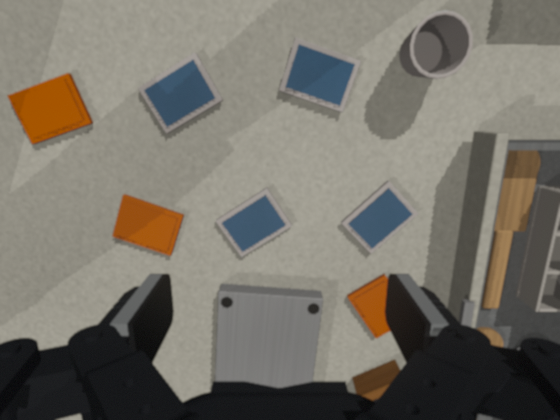

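Picture w1 shows four blue plates at (182,93), (320,76), (253,222) and (378,217), with orange ones at (50,107), (148,224) and (375,305). This agrees with the scene picture.

```bash
sed -i 's/>110)).astype/>95)).astype/; s/h\[...,0\]>95/h[...,0]>90/' h.py
python3 - <<'E'
from h import *
s=ctrl.read_state(); m=viewer.camera_model('wrist')
def TM(p,r): T=np.eye(4); T[:3,:3]=R.from_euler('xyz',r).as_matrix(); T[:3,3]=p; return T
C=np.linalg.inv(TM(s['eef_pos'],s['tool_rot']))@np.array(m['T']); print(C.round(3)); np.save('C.npy',C)
m['T']=TM([519.2,232.6,330.],[-3.141,-.001,1.573])@C
im=cv2.imread('pics/w1.png')[...,::-1]; hs=cv2.cvtColor(im,cv2.COLOR_RGB2HSV); print(hs[93,182],hs[222,253],hs[217,378])
[print(b) for b in blues(im,m,box=(250,850,-50,500))]
E
```

```text
[[-1.00000e-03 -9.60000e-01 -2.80000e-01  7.15090e+01]
 [ 1.00000e+00 -1.00000e-03 -1.00000e-03  5.48000e-01]
 [ 1.00000e-03 -2.80000e-01  9.60000e-01 -1.24157e+02]
 [ 0.00000e+00  0.00000e+00  0.00000e+00  1.00000e+00]]
[104 109  98] [104 104 108] [104 104 108]
(array([649.1, 169.3]), 0.775, [43.7, 63.3])
(array([565.7, 341.6]), 2.827, [64.5, 44.9])
(array([486.1, 162. ]), 0.573, [43.5, 63.4])
(array([402.6, 321.4]), 0.509, [44.6, 64.5])
```

```bash
python3 -m creep '[{"jaw":1,"xyz":[308,-32,200],"angular":[0,0,1.002]},{"jaw":1,"xyz":[308,-32,200],"angular":[0,0,1.002]},{"jaw":1,"xyz":[308,-32,200],"angular":[0,0,1.002]},{"jaw":1,"xyz":[308,-32,200],"angular":[0,0,1.002]},{"jaw":1,"xyz":[308,-32,200],"angular":[0,0,1.002]},{"jaw":1,"xyz":[308,-32,200],"angular":[0,0,1.002]},{"jaw":1,"xyz":[308,-32,200],"angular":[0,0,1.002]},{"jaw":1,"xyz":[308,-32,200],"angular":[0,0,1.002]},{"jaw":1,"xyz":[308,-32,200],"angular":[0,0,1.002]}]'
cat >> h.py <<'E'
def near(name,z=10,target=None):
    "picture from wrist; blue plates in world and shift in tool frame"
    s=ctrl.read_state(); im,d,m=grab('wrist'); save(im,name); print('eef',np.round(s['eef_pos'],1),'yaw',round(s['tool_rot'][2],3))
    for c,a,e in blues(im,m,z):
        y=s['tool_rot'][2]; da=(a-y+np.pi/2)%np.pi-np.pi/2
        print(c,a,e,'shift',rel([*c,z],s).round(1),'rz',round(-da,3))
    return im,d,m
E
python3 - <<'E'
from h import *
im,d,m=near('p1.png'); W=world(d,m)
save(cv2.resize(im[100:340,120:440],None,fx=1.5,fy=1.5),'p1c.png')
E
```

```text
clock: 4.68
eef_pos: [488.9, 158.1, 131.2]
tool_rot: [3.141, -0.002, 0.567]
force: [-0.8, 0.2, 0.3]
width: 85.4
gripper_force: 0.0
eef [488.9 158.1 131.2] yaw 0.567
[636.7 156.9] 2.339 [46.8, 31.8] shift [123.8  80.3 121.5] rz 1.37
[486.4 161.9] 0.575 [45.8, 66.1] shift [ -0.3  -4.7 121.2] rz -0.008
[404.7 317.8] 0.507 [39.6, 66.4] shift [  14.6 -180.1  121.1] rz 0.06
```

View pics/p1c.png

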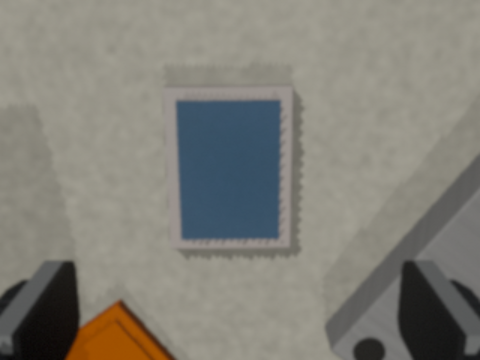

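The crop shows the blue plate, edges clear, at crop pixel (230,165). It is the plate I want. I measure the open fingertips' reach from depth before going down.

Run:
```python
from h import *
s=ctrl.read_state(); im,d,m=grab('wrist'); W=world(d,m)
M=R.from_euler('xyz',s['tool_rot']).as_matrix(); L=(W-s['eef_pos'])@M
f=(L[...,2]<45)&(d>0)&(abs(L[...,0])<40)
for sg in(1,-1):
    q=L[f&(sg*L[...,1]>0)]; print(len(q),'zmax pct',np.percentile(q[:,2],[50,90,99,100]).round(1))
    t=q[q[:,2]>np.percentile(q[:,2],99)-6]; print('tip x',t[:,0].min().round(1),t[:,0].max().round(1),'y',t[:,1].min().round(1),t[:,1].max().round(1))
print(s['eef_pos'],s['tool_rot'])
for c,a,e in blues(im,m): print(c,a,rel([*c,10],s))
```

```text
20192 zmax pct [-50.3 -19.    0.3   5.7]
tip x -11.3 12.1 y 41.8 56.3
20150 zmax pct [-50.3 -19.    0.6   6.1]
tip x -11.0 12.3 y -56.4 -42.6
[488.91450066 158.0047372  131.2144759 ] [ 3.14101153e+00 -1.55941860e-03  5.67078559e-01]
[636.6 156.8] 2.337 [123.732538    80.27784515 121.45424609]
[486.4 162. ] 0.573 [ -0.16380363  -4.79105431 121.21160412]
[404.7 317.6] 0.499 [  14.50804318 -179.92237842  121.13271079]
```

```bash
python3 -m creep '[{"jaw":1,"xyz":[0,-4.8,60],"angular":[0,0,-0.006]},{"jaw":1,"xyz":[0,-4.8,100],"angular":[0,0,-0.006]},{"jaw":1,"xyz":[0,-4.8,115],"angular":[0,0,-0.006]},{"jaw":1,"xyz":[0,-4.8,115],"angular":[0,0,-0.006]},{"jaw":1,"xyz":[0,-4.8,115],"angular":[0,0,-0.006]}]'; python3 -m creep '[{"jaw":-1,"xyz":[0,0,0],"angular":[0,0,0]},{"jaw":-1,"xyz":[0,0,0],"angular":[0,0,0]},{"jaw":-1,"xyz":[0,0,0],"angular":[0,0,0]},{"jaw":-1,"xyz":[0,0,0],"angular":[0,0,0]},{"jaw":-1,"xyz":[0,0,0],"angular":[0,0,0]},{"jaw":-1,"xyz":[0,0,0],"angular":[0,0,0]}]'
```

```text
clock: 5.4
eef_pos: [486.8, 163.0, 16.7]
tool_rot: [3.141, -0.002, 0.574]
force: [0.6, 1.2, 0.3]
width: 85.4
gripper_force: 0.0
clock: 6.15
eef_pos: [486.5, 163.3, 16.9]
tool_rot: [3.141, -0.002, 0.575]
force: [-1.8, 0.6, 10.8]
width: 57.7
gripper_force: 62.4
```

```bash
python3 -m creep '[{"jaw":-1,"xyz":[0,0,-10],"angular":[0,0,0]},{"jaw":-1,"xyz":[0,0,-70],"angular":[0,0,0]},{"jaw":-1,"xyz":[0,0,-110],"angular":[0,0,0]},{"jaw":-1,"xyz":[0,0,-110],"angular":[0,0,0]},{"jaw":-1,"xyz":[0,0,-110],"angular":[0,0,0]}]'
cat >> h.py <<'E'
def held():
    s=ctrl.read_state(); im,d,m=grab('wrist'); W=world(d,m)
    M=R.from_euler('xyz',s['tool_rot']).as_matrix(); L=(W-s['eef_pos'])@M
    h=cv2.cvtColor(im,cv2.COLOR_RGB2HSV)
    b=(h[...,0]>90)&(h[...,0]<125)&(h[...,1]>70)&(abs(L[...,2])<40)&(abs(L[...,1])<28)&(abs(L[...,0])<45)&(d>0)
    if b.sum()<100: print('none held',s['width']); return im,L
    q=L[b]; n=np.linalg.lstsq(np.c_[q[:,:2],np.ones(len(q))],q[:,2],rcond=None)[0]
    r=cv2.minAreaRect(q[:,:2].astype(np.float32))
    print('held face z',q[:,2].mean().round(1),'slopes',n[:2].round(3),'rect',np.round(r[0],1),np.round(r[1],1),round(r[2],1),'width',s['width'],'eef',s['eef_pos'].round(1),'yaw',s['tool_rot'][2])
    f=(L[...,2]<30)&(d>0)&(abs(L[...,0])<30)&(abs(L[...,1])>31)
    print('tip z pct99',np.percentile(L[f][:,2],[98,99.5]).round(1)) if f.sum() else 0
    return im,L
E
python3 - <<'E'
from h import *
im,L=held(); save(im,'h1.png')
E
```

```text
clock: 6.78
eef_pos: [484.9, 163.5, 125.0]
tool_rot: [-3.141, 0.001, 0.576]
force: [-1.7, 0.2, -1.6]
width: 57.3
gripper_force: 65.4
held face z 6.3 slopes [0.003 0.001] rect [-0.7 -0.3] [68.7 47.6] 0.2 width 57.29171236607748 eef [484.9 163.5 125. ] yaw 0.5755480296790716
tip z pct99 [-1.7  5.5]
```

```bash
cat >> h.py <<'E'
F=np.array([478.9,-291.3]); PSI=1.491
def row(y,x=0): "warmer frame -> world xy"; return F+y*np.array([np.cos(PSI),np.sin(PSI)])+x*np.array([np.sin(PSI),-np.cos(PSI)])
def plan(xy,z,yaw):
    s=ctrl.read_state(); da=(yaw-s['tool_rot'][2]+np.pi)%(2*np.pi)-np.pi
    print('eef',s['eef_pos'].round(1),'yaw',round(s['tool_rot'][2],3),'F',s['force'].round(1),'| shift',rel([*xy,z],s).round(1),'rz',round(-da,3))
E
python3 -m creep '[{"jaw":-1,"xyz":[-216,331,40],"angular":[0,0,-0.915]},{"jaw":-1,"xyz":[-216,331,40],"angular":[0,0,-0.915]},{"jaw":-1,"xyz":[-216,331,40],"angular":[0,0,-0.915]},{"jaw":-1,"xyz":[-216,331,40],"angular":[0,0,-0.915]},{"jaw":-1,"xyz":[-216,331,40],"angular":[0,0,-0.915]},{"jaw":-1,"xyz":[-216,331,40],"angular":[0,0,-0.915]},{"jaw":-1,"xyz":[-216,331,40],"angular":[0,0,-0.915]},{"jaw":-1,"xyz":[-216,331,40],"angular":[0,0,-0.915]},{"jaw":-1,"xyz":[-216,331,40],"angular":[0,0,-0.915]},{"jaw":-1,"xyz":[-216,331,40],"angular":[0,0,-0.915]}]'
python3 - <<'E'
from h import *
plan(row(55),43,PSI); im,L=held(); save(im,'h2.png')
W=None
E
```

```text
clock: 8.07
eef_pos: [484.5, -229.9, 85.0]
tool_rot: [-3.141, -0.002, 1.493]
force: [-0.4, -0.2, -2.0]
width: 57.8
gripper_force: 65.4
eef [ 484.5 -229.9   85. ] yaw 1.493 F [-0.4 -0.2 -2. ] | shift [-6.7 -0.6 42. ] rz 0.002
held face z 6.4 slopes [0.002 0.001] rect [-0.6  0.2] [47.6 68.2] 89.8 width 57.77571487929138 eef [ 484.5 -229.9   85. ] yaw 1.4927111856276079
tip z pct99 [-1.8  5.4]
```

View pics/h2.png

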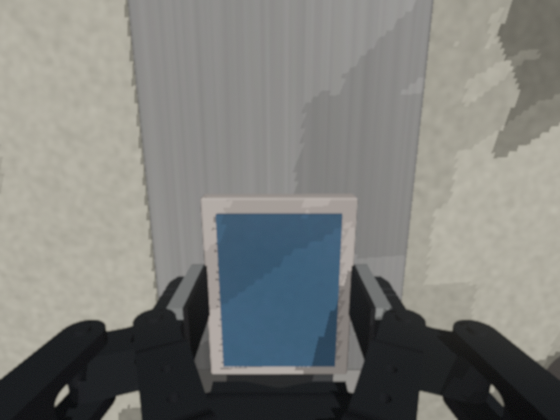

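The picture shows the held plate level and centred over the bed (plate columns 203–356, bed columns 150–410).

```bash
python3 -m creep '[{"jaw":-1,"xyz":[-6.7,-0.8,30],"angular":[0,0,0.002]},{"jaw":-1,"xyz":[-6.7,-0.8,42],"angular":[0,0,0.002]},{"jaw":-1,"xyz":[-12,-0.8,42.5],"angular":[0,0,0.002]},{"jaw":-1,"xyz":[-18,-0.8,43],"angular":[0,0,0.002]},{"jaw":-1,"xyz":[-18,-0.8,43],"angular":[0,0,0.002]}]'; python3 -m creep '[{"jaw":-1,"xyz":[-1,0,0],"angular":[0,0,0]},{"jaw":-1,"xyz":[-2,0,0],"angular":[0,0,0]},{"jaw":-1,"xyz":[-2,0,0],"angular":[0,0,0]}]'; python3 -m creep '[{"jaw":-1,"xyz":[-1,0,0],"angular":[0,0,0]},{"jaw":-1,"xyz":[-2,0,0],"angular":[0,0,0]},{"jaw":-1,"xyz":[-2,0,0],"angular":[0,0,0]}]'
```

```text
clock: 8.75
eef_pos: [482.3, -249.8, 42.5]
tool_rot: [3.141, -0.0, 1.488]
force: [-0.1, 0.7, -1.3]
width: 57.8
gripper_force: 68.7
clock: 9.12
eef_pos: [482.2, -250.0, 42.3]
tool_rot: [-3.141, -0.003, 1.49]
force: [-0.2, 6.0, 0.1]
width: 57.8
gripper_force: 68.9
clock: 9.5
eef_pos: [482.2, -250.1, 42.3]
tool_rot: [-3.14, -0.005, 1.491]
force: [1.4, 8.7, 1.2]
width: 57.5
gripper_force: 69.0
```

```bash
sed -i 's/478.9,-291.3/479.0,-290.6/' h.py; python3 -m creep '[{"jaw":-1,"xyz":[0,0,1],"angular":[0,0,0]},{"jaw":-1,"xyz":[0,0,1],"angular":[0,0,0]},{"jaw":0.7,"xyz":[0,0,1],"angular":[0,0,0]},{"jaw":1,"xyz":[0,0,1],"angular":[0,0,0]},{"jaw":1,"xyz":[0,0,1],"angular":[0,0,0]},{"jaw":1,"xyz":[0,0,-10],"angular":[0,0,0]},{"jaw":1,"xyz":[20,0,-70],"angular":[0,0,0]},{"jaw":1,"xyz":[40,0,-110],"angular":[0,0,0]},{"jaw":1,"xyz":[40,0,-110],"angular":[0,0,0]},{"jaw":1,"xyz":[40,0,-110],"angular":[0,0,0]}]'
cat >> h.py <<'E'
def inrow(b): 
    v=np.array(b[0])-F; c,s_=np.cos(PSI),np.sin(PSI); print('  warmer frame y %.1f x %.1f dyaw %.3f'%(v@[c,s_],v@[s_,-c],(b[1]-PSI+np.pi/2)%np.pi-np.pi/2),b[2])
E
python3 - <<'E'
from h import *
im,d,m=near('q1.png',35)
for b in blues(im,m,35,box=(350,650,-400,100)): inrow(b)
plan([649.1,169.3],130,.775)
E
```

```text
clock: 10.75
eef_pos: [484.8, -214.4, 152.5]
tool_rot: [3.141, 0.0, 1.488]
force: [-0.1, 0.7, -0.1]
width: 85.5
gripper_force: 0.0
eef [ 484.8 -214.4  152.5] yaw 1.488
[ 482.  -250.5] 1.492 [45.8, 66.3] shift [-36.1   0.2 117.5] rz -0.004
  warmer frame y 40.2 x -0.2 dyaw 0.001 [45.8, 66.3]
eef [ 484.4 -214.5  151.8] yaw 1.487 F [0.1 0.  0.8] | shift [396.3 132.1  21.7] rz 0.712
```

View pics/q1.png

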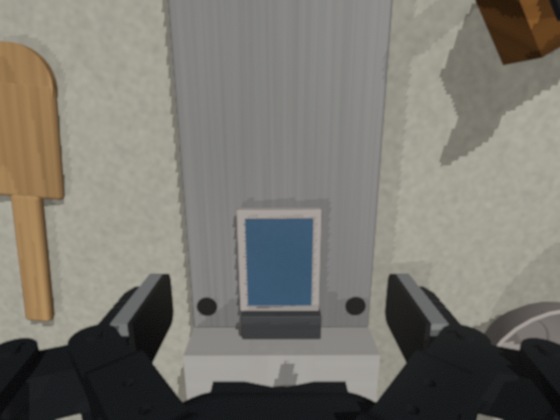

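The picture shows the first plate flush with the fence (seam at row 311) and lined up with it (columns 238–321 against the fence's 241–321). Next plate.

```bash
python3 -m creep '[{"jaw":1,"xyz":[396,132,20],"angular":[0,0,0.712]},{"jaw":1,"xyz":[396,132,20],"angular":[0,0,0.712]},{"jaw":1,"xyz":[396,132,20],"angular":[0,0,0.712]},{"jaw":1,"xyz":[396,132,20],"angular":[0,0,0.712]},{"jaw":1,"xyz":[396,132,20],"angular":[0,0,0.712]},{"jaw":1,"xyz":[396,132,20],"angular":[0,0,0.712]},{"jaw":1,"xyz":[396,132,20],"angular":[0,0,0.712]},{"jaw":1,"xyz":[396,132,20],"angular":[0,0,0.712]},{"jaw":1,"xyz":[396,132,20],"angular":[0,0,0.712]},{"jaw":1,"xyz":[396,132,20],"angular":[0,0,0.712]}]'
python3 - <<'E'
from h import *
im,d,m=near('p2.png')
E
```

```text
clock: 12.05
eef_pos: [649.1, 166.9, 131.9]
tool_rot: [3.141, 0.002, 0.772]
force: [-0.4, 0.4, -1.1]
width: 85.4
gripper_force: 0.0
eef [649.1 166.9 131.9] yaw 0.772
[649.2 169.2] 0.77 [45.7, 65.9] shift [  1.9  -1.6 121.9] rz 0.002
[572.3 339.6] 2.828 [53.4, 46.9] shift [  65.8 -177.3  121.8] rz 1.086
```

```bash
python3 -m creep '[{"jaw":1,"xyz":[1.9,-1.6,60],"angular":[0,0,0.002]},{"jaw":1,"xyz":[1.9,-1.6,100],"angular":[0,0,0.002]},{"jaw":1,"xyz":[1.9,-1.6,114],"angular":[0,0,0.002]},{"jaw":1,"xyz":[1.9,-1.6,114],"angular":[0,0,0.002]},{"jaw":1,"xyz":[1.9,-1.6,114],"angular":[0,0,0.002]},{"jaw":-1,"xyz":[1.9,-1.6,114],"angular":[0,0,0.002]},{"jaw":-1,"xyz":[1.9,-1.6,114],"angular":[0,0,0.002]},{"jaw":-1,"xyz":[1.9,-1.6,114],"angular":[0,0,0.002]},{"jaw":-1,"xyz":[1.9,-1.6,114],"angular":[0,0,0.002]},{"jaw":-1,"xyz":[1.9,-1.6,114],"angular":[0,0,0.002]},{"jaw":-1,"xyz":[1.9,-1.6,114],"angular":[0,0,0.002]}]';python3 -m creep '[{"jaw":-1,"xyz":[0,0,-10],"angular":[0,0,0]},{"jaw":-1,"xyz":[0,0,-70],"angular":[0,0,0]},{"jaw":-1,"xyz":[0,0,-110],"angular":[0,0,0]},{"jaw":-1,"xyz":[0,0,-110],"angular":[0,0,0]},{"jaw":-1,"xyz":[0,0,-110],"angular":[0,0,0]}]'
python3 - <<'E'
from h import *
held(); plan(row(140),95,PSI)
E
```

```text
clock: 13.48
eef_pos: [650.7, 172.2, 20.7]
tool_rot: [3.141, -0.002, 0.774]
force: [-1.8, -0.5, 9.2]
width: 56.6
gripper_force: 61.6
clock: 14.1
eef_pos: [648.8, 172.3, 127.8]
tool_rot: [-3.14, 0.001, 0.774]
force: [-0.3, 0.1, -1.1]
width: 56.3
gripper_force: 64.4
held face z 10.2 slopes [0.001 0.002] rect [-3.2 -0.2] [47.4 68.9] 89.8 width 56.33846543929263 eef [648.8 172.3 127.8] yaw 0.7740189764749299
tip z pct99 [-2.1  5.4]
eef [648.4 172.2 127. ] yaw 0.774 F [ 0.6  0.  -1.6] | shift [-339.1  120.6   32.5] rz -0.717
```

```bash
python3 -m creep '[{"jaw":-1,"xyz":[-339,121,32],"angular":[0,0,-0.717]},{"jaw":-1,"xyz":[-339,121,32],"angular":[0,0,-0.717]},{"jaw":-1,"xyz":[-339,121,32],"angular":[0,0,-0.717]},{"jaw":-1,"xyz":[-339,121,32],"angular":[0,0,-0.717]},{"jaw":-1,"xyz":[-339,121,32],"angular":[0,0,-0.717]},{"jaw":-1,"xyz":[-339,121,32],"angular":[0,0,-0.717]},{"jaw":-1,"xyz":[-339,121,32],"angular":[0,0,-0.717]},{"jaw":-1,"xyz":[-339,121,32],"angular":[0,0,-0.717]},{"jaw":-1,"xyz":[-339,121,32],"angular":[0,0,-0.717]}]'
python3 - <<'E'
from h import *
held(); plan(row(138),47,PSI); plan(row(125),47,PSI)
E
```

```text
clock: 15.28
eef_pos: [492.2, -149.8, 95.8]
tool_rot: [-3.141, -0.001, 1.493]
force: [0.7, 0.5, -1.5]
width: 56.2
gripper_force: 64.4
held face z 10.1 slopes [0.    0.003] rect [-3.1  0.3] [47.6 68.6] 89.8 width 56.17154250638878 eef [ 492.2 -149.8   95.8] yaw 1.4934305148364526
tip z pct99 [-2.2  5.4]
eef [ 492.2 -149.8   95.9] yaw 1.494 F [ 0.7  0.7 -1.6] | shift [-3.4 -2.  48.9] rz 0.003
eef [ 492.2 -149.8   95.9] yaw 1.494 F [ 0.7  0.7 -1.6] | shift [-16.4  -2.   48.9] rz 0.003
```

```bash
python3 -m creep '[{"jaw":-1,"xyz":[-3,-2.2,35],"angular":[0,0,0.003]},{"jaw":-1,"xyz":[-3,-2.2,48],"angular":[0,0,0.003]},{"jaw":-1,"xyz":[-10,-2.2,49.5],"angular":[0,0,0.003]},{"jaw":-1,"xyz":[-16,-2.2,49.5],"angular":[0,0,0.003]},{"jaw":-1,"xyz":[-16,-2.2,49.5],"angular":[0,0,0.003]}]'; python3 -m creep '[{"jaw":-1,"xyz":[-1,0,0.3],"angular":[0,0,0]},{"jaw":-1,"xyz":[-2,0,0.5],"angular":[0,0,0]},{"jaw":-1,"xyz":[-2,0,0.5],"angular":[0,0,0]}]'; python3 -m creep '[{"jaw":-1,"xyz":[-1,0,0],"angular":[0,0,0]},{"jaw":-1,"xyz":[-2,0,0],"angular":[0,0,0]},{"jaw":-1,"xyz":[-2,0,0],"angular":[0,0,0]}]'; python3 -m creep '[{"jaw":-1,"xyz":[-1,0,0],"angular":[0,0,0]},{"jaw":-1,"xyz":[-1,0,0],"angular":[0,0,0]},{"jaw":-1,"xyz":[-1,0,0],"angular":[0,0,0]}]'
```

```text
clock: 15.95
eef_pos: [488.6, -167.8, 47.5]
tool_rot: [3.14, 0.0, 1.487]
force: [0.4, 0.5, -1.5]
width: 56.3
gripper_force: 64.3
clock: 16.32
eef_pos: [488.5, -167.9, 46.5]
tool_rot: [3.141, -0.002, 1.489]
force: [2.1, 5.4, 0.6]
width: 56.1
gripper_force: 64.7
clock: 16.7
eef_pos: [488.5, -168.0, 46.5]
tool_rot: [-3.141, -0.004, 1.49]
force: [1.7, 9.7, 2.1]
width: 56.2
gripper_force: 65.1
clock: 17.08
eef_pos: [488.5, -168.1, 46.5]
tool_rot: [-3.141, -0.005, 1.491]
force: [2.8, 10.6, 3.2]
width: 56.4
gripper_force: 65.3
```

```bash
python3 -m creep '[{"jaw":-1,"xyz":[0,0,1],"angular":[0,0,0]},{"jaw":-1,"xyz":[0,0,1.5],"angular":[0,0,0]},{"jaw":-1,"xyz":[0,0,1.5],"angular":[0,0,0]},{"jaw":0.7,"xyz":[0,0,1.5],"angular":[0,0,0]},{"jaw":1,"xyz":[0,0,1.5],"angular":[0,0,0]},{"jaw":1,"xyz":[0,0,1.5],"angular":[0,0,0]},{"jaw":1,"xyz":[0,0,-10],"angular":[0,0,0]},{"jaw":1,"xyz":[20,0,-70],"angular":[0,0,0]},{"jaw":1,"xyz":[40,0,-110],"angular":[0,0,0]},{"jaw":1,"xyz":[40,0,-110],"angular":[0,0,0]},{"jaw":1,"xyz":[40,0,-110],"angular":[0,0,0]}]'
python3 - <<'E'
from h import *
im,d,m=near('q2.png',35)
for b in blues(im,m,35,box=(350,650,-400,100)): inrow(b)
plan([565.7,341.9],130,2.829)
E
```

```text
clock: 18.45
eef_pos: [490.8, -132.6, 156.4]
tool_rot: [3.142, 0.0, 1.488]
force: [0.8, -1.2, -0.3]
width: 85.3
gripper_force: 0.0
eef [ 490.8 -132.6  156.4] yaw 1.488
[ 488.2 -170.7] 1.489 [45.8, 66.4] shift [-38.2   0.5 121.4] rz -0.001
[ 482.  -249.5] 1.493 [45.8, 64.7] shift [-117.2    0.9  121.4] rz -0.005
  warmer frame y 120.3 x -0.4 dyaw -0.002 [45.8, 66.4]
  warmer frame y 41.2 x -0.3 dyaw 0.002 [45.8, 64.7]
eef [ 490.4 -132.8  155.8] yaw 1.487 F [ 0.5  0.3 -0.4] | shift [479.3  35.3  25.7] rz -1.342
```

```bash
python3 -m creep '[{"jaw":1,"xyz":[479,35,25],"angular":[0,0,-1.342]},{"jaw":1,"xyz":[479,35,25],"angular":[0,0,-1.342]},{"jaw":1,"xyz":[479,35,25],"angular":[0,0,-1.342]},{"jaw":1,"xyz":[479,35,25],"angular":[0,0,-1.342]},{"jaw":1,"xyz":[479,35,25],"angular":[0,0,-1.342]},{"jaw":1,"xyz":[479,35,25],"angular":[0,0,-1.342]},{"jaw":1,"xyz":[479,35,25],"angular":[0,0,-1.342]},{"jaw":1,"xyz":[479,35,25],"angular":[0,0,-1.342]},{"jaw":1,"xyz":[479,35,25],"angular":[0,0,-1.342]},{"jaw":1,"xyz":[479,35,25],"angular":[0,0,-1.342]},{"jaw":1,"xyz":[479,35,25],"angular":[0,0,-1.342]}]'
python3 - <<'E'
from h import *
im,d,m=near('p3.png')
E
```

```text
clock: 19.88
eef_pos: [566.1, 339.4, 130.6]
tool_rot: [-3.139, -0.0, 2.827]
force: [-0.5, 0.7, -0.4]
width: 85.6
gripper_force: 0.0
eef [566.1 339.4 130.6] yaw 2.827
[549.9 368.5] 2.828 [65.7, 45.9] shift [ 24.4  22.9 120.6] rz -0.001
```

The plate has been knocked about 30 mm aside. I follow it to where it now lies.

```bash
python3 -m creep '[{"jaw":1,"xyz":[24.4,22.9,20],"angular":[0,0,0]},{"jaw":1,"xyz":[24.4,22.9,20],"angular":[0,0,0]},{"jaw":1,"xyz":[24.4,22.9,20],"angular":[0,0,0]},{"jaw":1,"xyz":[24.4,22.9,20],"angular":[0,0,0]}]'
python3 - <<'E'
from h import *
im,d,m=near('p3b.png')
E
```

```text
clock: 20.42
eef_pos: [550.8, 369.9, 111.9]
tool_rot: [-3.142, 0.001, 2.828]
force: [-0.3, 0.6, -0.5]
width: 85.4
gripper_force: 0.0
eef [550.8 369.9 111.9] yaw 2.828
[550.  368.3] 2.82 [66.1, 46.2] shift [  0.4  -1.8 101.9] rz 0.008
[405.  322.5] 0.509 [46.7, 61.6] shift [124.2 -90.1 101.7] rz -0.823
```

```bash
python3 -m creep '[{"jaw":1,"xyz":[0.4,-1.8,60],"angular":[0,0,0.006]},{"jaw":1,"xyz":[0.4,-1.8,88],"angular":[0,0,0.006]},{"jaw":1,"xyz":[0.4,-1.8,95],"angular":[0,0,0.006]},{"jaw":1,"xyz":[0.4,-1.8,95],"angular":[0,0,0.006]},{"jaw":1,"xyz":[0.4,-1.8,95],"angular":[0,0,0.006]},{"jaw":1,"xyz":[0.4,-1.8,95],"angular":[0,0,0.006]}]'
```

```text
clock: 21.22
eef_pos: [549.4, 370.3, 17.8]
tool_rot: [3.14, 0.001, 2.824]
force: [0.4, -0.5, -0.3]
width: 85.0
gripper_force: 0.0
```

```bash
python3 -m creep '[{"jaw":1,"xyz":[0,1.5,1],"angular":[0,0,0]},{"jaw":-1,"xyz":[0,1.5,1],"angular":[0,0,0]},{"jaw":-1,"xyz":[0,1.5,1],"angular":[0,0,0]},{"jaw":-1,"xyz":[0,1.5,1],"angular":[0,0,0]},{"jaw":-1,"xyz":[0,1.5,1],"angular":[0,0,0]},{"jaw":-1,"xyz":[0,1.5,1],"angular":[0,0,0]},{"jaw":-1,"xyz":[0,1.5,1],"angular":[0,0,0]},{"jaw":-1,"xyz":[0,1.5,1],"angular":[0,0,0]}]';python3 -m creep '[{"jaw":-1,"xyz":[0,0,-10],"angular":[0,0,0]},{"jaw":-1,"xyz":[0,0,-70],"angular":[0,0,0]},{"jaw":-1,"xyz":[0,0,-110],"angular":[0,0,0]},{"jaw":-1,"xyz":[0,0,-110],"angular":[0,0,0]},{"jaw":-1,"xyz":[0,0,-110],"angular":[0,0,0]}]'
python3 - <<'E'
from h import *
held(); plan(row(220),95,PSI)
E
```

```text
clock: 22.22
eef_pos: [549.3, 371.4, 15.9]
tool_rot: [3.141, 0.0, 2.824]
force: [-1.0, -0.7, 6.6]
width: 57.7
gripper_force: 64.7
clock: 22.85
eef_pos: [548.4, 370.7, 124.7]
tool_rot: [-3.14, -0.001, 2.824]
force: [-0.6, -0.4, -1.2]
width: 57.8
gripper_force: 65.1
held face z 5.5 slopes [-0.001  0.001] rect [-1.8  0.5] [68.1 47.4] 0.1 width 57.77922570540405 eef [548.4 370.7 124.7] yaw 2.823816637239447
tip z pct99 [-1.4  5.6]
eef [548.  370.5 124. ] yaw 2.824 F [-0.1 -0.3 -1.5] | shift [ -89.2 -435.7   29.8] rz 1.333
```

```bash
python3 -m creep '[{"jaw":-1,"xyz":[-89,-436,29],"angular":[0,0,1.333]},{"jaw":-1,"xyz":[-89,-436,29],"angular":[0,0,1.333]},{"jaw":-1,"xyz":[-89,-436,29],"angular":[0,0,1.333]},{"jaw":-1,"xyz":[-89,-436,29],"angular":[0,0,1.333]},{"jaw":-1,"xyz":[-89,-436,29],"angular":[0,0,1.333]},{"jaw":-1,"xyz":[-89,-436,29],"angular":[0,0,1.333]},{"jaw":-1,"xyz":[-89,-436,29],"angular":[0,0,1.333]},{"jaw":-1,"xyz":[-89,-436,29],"angular":[0,0,1.333]},{"jaw":-1,"xyz":[-89,-436,29],"angular":[0,0,1.333]},{"jaw":-1,"xyz":[-89,-436,29],"angular":[0,0,1.333]},{"jaw":-1,"xyz":[-89,-436,29],"angular":[0,0,1.333]}]'
python3 - <<'E'
from h import *
held(); plan(row(217),42,PSI); plan(row(204),42,PSI)
E
```

```text
clock: 24.28
eef_pos: [497.6, -68.9, 96.1]
tool_rot: [-3.141, -0.001, 1.494]
force: [-0.2, 0.5, -1.6]
width: 57.8
gripper_force: 65.1
held face z 5.3 slopes [0. 0.] rect [-1.2  0.2] [47.6 68.5] 89.8 width 57.796148001759875 eef [497.6 -68.9  96.1] yaw 1.494231990027768
tip z pct99 [-1.7  5.4]
eef [497.6 -69.2  96.2] yaw 1.494 F [-0.  -0.3 -1.9] | shift [-5.2 -0.9 54.2] rz 0.003
eef [497.6 -69.2  96.2] yaw 1.494 F [-0.  -0.3 -1.9] | shift [-18.2  -0.9  54.2] rz 0.003
```

```bash
python3 -m creep '[{"jaw":-1,"xyz":[-5,-1.4,40],"angular":[0,0,0.003]},{"jaw":-1,"xyz":[-5,-1.4,53],"angular":[0,0,0.003]},{"jaw":-1,"xyz":[-12,-1.4,54.5],"angular":[0,0,0.003]},{"jaw":-1,"xyz":[-18,-1.4,54.5],"angular":[0,0,0.003]},{"jaw":-1,"xyz":[-18,-1.4,54.5],"angular":[0,0,0.003]}]'; python3 -m creep '[{"jaw":-1,"xyz":[-1,0,0.3],"angular":[0,0,0]},{"jaw":-1,"xyz":[-2,0,0.5],"angular":[0,0,0]},{"jaw":-1,"xyz":[-2,0,0.5],"angular":[0,0,0]}]'; python3 -m creep '[{"jaw":-1,"xyz":[-1,0,0],"angular":[0,0,0]},{"jaw":-1,"xyz":[-2,0,0],"angular":[0,0,0]},{"jaw":-1,"xyz":[-2,0,0],"angular":[0,0,0]}]'; python3 -m creep '[{"jaw":-1,"xyz":[-1,0,0],"angular":[0,0,0]},{"jaw":-1,"xyz":[-1,0,0],"angular":[0,0,0]},{"jaw":-1,"xyz":[-1,0,0],"angular":[0,0,0]}]'
```

```text
clock: 24.95
eef_pos: [495.0, -89.4, 42.5]
tool_rot: [3.14, 0.0, 1.487]
force: [-0.9, -0.0, -1.1]
width: 57.9
gripper_force: 65.1
clock: 25.32
eef_pos: [494.7, -89.9, 41.5]
tool_rot: [3.141, -0.001, 1.489]
force: [1.3, 2.6, 1.0]
width: 58.1
gripper_force: 65.2
clock: 25.7
eef_pos: [494.6, -90.0, 41.4]
tool_rot: [-3.141, -0.003, 1.49]
force: [1.9, 7.5, 1.8]
width: 57.8
gripper_force: 65.4
clock: 26.08
eef_pos: [494.6, -90.0, 41.4]
tool_rot: [-3.141, -0.004, 1.491]
force: [0.6, 9.4, 1.5]
width: 57.7
gripper_force: 65.4
```

```bash
python3 -m creep '[{"jaw":-1,"xyz":[0,0,1],"angular":[0,0,0]},{"jaw":-1,"xyz":[0,0,1.2],"angular":[0,0,0]},{"jaw":-1,"xyz":[0,0,1.2],"angular":[0,0,0]},{"jaw":0.7,"xyz":[0,0,1.2],"angular":[0,0,0]},{"jaw":1,"xyz":[0,0,1.2],"angular":[0,0,0]},{"jaw":1,"xyz":[0,0,1.2],"angular":[0,0,0]},{"jaw":1,"xyz":[0,0,-10],"angular":[0,0,0]},{"jaw":1,"xyz":[20,0,-70],"angular":[0,0,0]},{"jaw":1,"xyz":[40,0,-110],"angular":[0,0,0]},{"jaw":1,"xyz":[40,0,-110],"angular":[0,0,0]},{"jaw":1,"xyz":[40,0,-110],"angular":[0,0,0]}]'
python3 - <<'E'
from h import *
im,d,m=near('q3.png',35)
for b in blues(im,m,35,box=(350,650,-400,60)): inrow(b)
plan([403,320.5],120,.505)
E
```

```text
clock: 27.45
eef_pos: [497.1, -53.9, 151.4]
tool_rot: [-3.142, 0.0, 1.488]
force: [-0.5, -0.5, -0.7]
width: 85.4
gripper_force: 0.0
eef [497.1 -53.9 151.4] yaw 1.488
[494.4 -90.8] 1.491 [45.8, 66.3] shift [-36.9   0.4 116.4] rz -0.003
[ 488.3 -168. ] 1.489 [45.8, 61.1] shift [-114.4    0.7  116.4] rz -0.001
  warmer frame y 200.4 x -0.6 dyaw 0.000 [45.8, 66.3]
  warmer frame y 123.0 x -0.5 dyaw -0.002 [45.8, 61.1]
eef [496.7 -54.2 150.8] yaw 1.487 F [-0.4 -0.3 -0.2] | shift [ 365.6 -124.6   30.8] rz 0.982
```

```bash
python3 -m creep '[{"jaw":1,"xyz":[366,-125,35],"angular":[0,0,0.982]},{"jaw":1,"xyz":[366,-125,35],"angular":[0,0,0.982]},{"jaw":1,"xyz":[366,-125,35],"angular":[0,0,0.982]},{"jaw":1,"xyz":[366,-125,35],"angular":[0,0,0.982]},{"jaw":1,"xyz":[366,-125,35],"angular":[0,0,0.982]},{"jaw":1,"xyz":[366,-125,35],"angular":[0,0,0.982]},{"jaw":1,"xyz":[366,-125,35],"angular":[0,0,0.982]},{"jaw":1,"xyz":[366,-125,35],"angular":[0,0,0.982]},{"jaw":1,"xyz":[366,-125,35],"angular":[0,0,0.982]},{"jaw":1,"xyz":[366,-125,35],"angular":[0,0,0.982]}]'
python3 - <<'E'
from h import *
im,d,m=near('p4.png')
E
```

```text
clock: 28.75
eef_pos: [404.2, 319.2, 116.5]
tool_rot: [3.141, 0.0, 0.502]
force: [0.3, 0.5, 0.1]
width: 85.3
gripper_force: 0.0
eef [404.2 319.2 116.5] yaw 0.502
[402.7 321.1] 0.51 [45.9, 66.2] shift [ -0.4  -2.4 106.5] rz -0.008
```

```bash
python3 -m creep '[{"jaw":1,"xyz":[-0.4,-2.4,60],"angular":[0,0,-0.006]},{"jaw":1,"xyz":[-0.4,-2.4,93],"angular":[0,0,-0.006]},{"jaw":1,"xyz":[-0.4,-2.4,100],"angular":[0,0,-0.006]},{"jaw":1,"xyz":[-0.4,-2.4,100],"angular":[0,0,-0.006]},{"jaw":1,"xyz":[-0.4,-2.4,100],"angular":[0,0,-0.006]},{"jaw":1,"xyz":[-0.4,-2.4,100],"angular":[0,0,-0.006]}]'
```

```text
clock: 29.55
eef_pos: [402.3, 323.8, 17.4]
tool_rot: [-3.141, -0.002, 0.512]
force: [0.3, -0.0, -1.0]
width: 85.5
gripper_force: 0.0
```

```bash
python3 -m creep '[{"jaw":1,"xyz":[-1,2.2,0.7],"angular":[0,0,0]},{"jaw":1,"xyz":[-1,2.2,0.7],"angular":[0,0,0]},{"jaw":-1,"xyz":[-1,2.2,0.7],"angular":[0,0,0]},{"jaw":-1,"xyz":[-1,2.2,0.7],"angular":[0,0,0]},{"jaw":-1,"xyz":[-1,2.2,0.7],"angular":[0,0,0]},{"jaw":-1,"xyz":[-1,2.2,0.7],"angular":[0,0,0]},{"jaw":-1,"xyz":[-1,2.2,0.7],"angular":[0,0,0]},{"jaw":-1,"xyz":[-1,2.2,0.7],"angular":[0,0,0]}]';python3 -m creep '[{"jaw":-1,"xyz":[0,0,-10],"angular":[0,0,0]},{"jaw":-1,"xyz":[0,0,-70],"angular":[0,0,0]},{"jaw":-1,"xyz":[0,0,-110],"angular":[0,0,0]},{"jaw":-1,"xyz":[0,0,-110],"angular":[0,0,0]},{"jaw":-1,"xyz":[0,0,-110],"angular":[0,0,0]}]'
python3 - <<'E'
from h import *
held(); plan(row(300),95,PSI)
E
```

```text
clock: 30.55
eef_pos: [401.9, 320.9, 16.2]
tool_rot: [-3.141, -0.0, 0.512]
force: [-1.5, -0.9, 6.1]
width: 57.8
gripper_force: 63.6
clock: 31.18
eef_pos: [401.1, 320.9, 125.2]
tool_rot: [-3.141, 0.001, 0.512]
force: [0.8, -0.4, -1.3]
width: 57.9
gripper_force: 65.4
held face z 5.6 slopes [ 0.002 -0.   ] rect [ 0.9 -0.4] [68.7 47.6] 0.1 width 57.931144794851356 eef [401.1 320.9 125.2] yaw 0.5122908009270819
tip z pct99 [-1.7  5.4]
eef [401.  320.7 124.7] yaw 0.512 F [ 0.2 -0.4 -1.4] | shift [-64.1 322.2  29.8] rz -0.979
```

```bash
python3 -m creep '[{"jaw":-1,"xyz":[-64,322,29],"angular":[0,0,-0.979]},{"jaw":-1,"xyz":[-64,322,29],"angular":[0,0,-0.979]},{"jaw":-1,"xyz":[-64,322,29],"angular":[0,0,-0.979]},{"jaw":-1,"xyz":[-64,322,29],"angular":[0,0,-0.979]},{"jaw":-1,"xyz":[-64,322,29],"angular":[0,0,-0.979]},{"jaw":-1,"xyz":[-64,322,29],"angular":[0,0,-0.979]},{"jaw":-1,"xyz":[-64,322,29],"angular":[0,0,-0.979]},{"jaw":-1,"xyz":[-64,322,29],"angular":[0,0,-0.979]},{"jaw":-1,"xyz":[-64,322,29],"angular":[0,0,-0.979]}]'
python3 - <<'E'
from h import *
held(); plan(row(297),42,PSI); plan(row(282),42,PSI)
E
```

```text
clock: 32.35
eef_pos: [503.2, 10.8, 96.3]
tool_rot: [-3.14, -0.001, 1.493]
force: [0.0, -0.1, -1.4]
width: 57.9
gripper_force: 65.3
held face z 5.6 slopes [0.    0.001] rect [0.9 0.2] [68.7 47.7] 0.1 width 57.94042000925931 eef [503.2  10.8  96.3] yaw 1.4934699972801324
tip z pct99 [-1.6  5.5]
eef [503.4  10.6  96.4] yaw 1.493 F [-0.  -0.3 -0.8] | shift [-5.2 -0.3 54.4] rz 0.002
eef [503.4  10.6  96.4] yaw 1.493 F [-0.  -0.3 -0.8] | shift [-20.2  -0.3  54.4] rz 0.002
```

```bash
python3 -m creep '[{"jaw":-1,"xyz":[-5,-0.6,40],"angular":[0,0,0.002]},{"jaw":-1,"xyz":[-5,-0.6,53],"angular":[0,0,0.002]},{"jaw":-1,"xyz":[-13,-0.6,54.5],"angular":[0,0,0.002]},{"jaw":-1,"xyz":[-20,-0.6,54.5],"angular":[0,0,0.002]},{"jaw":-1,"xyz":[-20,-0.6,54.5],"angular":[0,0,0.002]}]'; python3 -m creep '[{"jaw":-1,"xyz":[-1,0,0.3],"angular":[0,0,0]},{"jaw":-1,"xyz":[-2,0,0.5],"angular":[0,0,0]},{"jaw":-1,"xyz":[-2,0,0.5],"angular":[0,0,0]}]'; python3 -m creep '[{"jaw":-1,"xyz":[-1,0,0],"angular":[0,0,0]},{"jaw":-1,"xyz":[-2,0,0],"angular":[0,0,0]},{"jaw":-1,"xyz":[-2,0,0],"angular":[0,0,0]}]'; python3 -m creep '[{"jaw":-1,"xyz":[-1,0,0],"angular":[0,0,0]},{"jaw":-1,"xyz":[-2,0,0],"angular":[0,0,0]},{"jaw":-1,"xyz":[-2,0,0],"angular":[0,0,0]}]'
```

```text
clock: 33.02
eef_pos: [502.1, -11.8, 42.9]
tool_rot: [3.14, 0.0, 1.488]
force: [1.5, -0.2, -2.3]
width: 57.9
gripper_force: 65.3
clock: 33.4
eef_pos: [501.8, -12.4, 41.8]
tool_rot: [3.141, -0.001, 1.49]
force: [0.8, 3.0, 0.5]
width: 58.0
gripper_force: 65.5
clock: 33.78
eef_pos: [501.7, -12.5, 41.7]
tool_rot: [3.142, -0.003, 1.491]
force: [2.2, 7.0, 1.9]
width: 57.7
gripper_force: 65.6
clock: 34.15
eef_pos: [501.6, -12.6, 41.8]
tool_rot: [-3.141, -0.005, 1.492]
force: [1.4, 10.9, 2.1]
width: 58.0
gripper_force: 65.6
```

```bash
python3 -m creep '[{"jaw":-1,"xyz":[0,0,1],"angular":[0,0,0]},{"jaw":-1,"xyz":[0,0,1.2],"angular":[0,0,0]},{"jaw":-1,"xyz":[0,0,1.2],"angular":[0,0,0]},{"jaw":0.7,"xyz":[0,0,1.2],"angular":[0,0,0]},{"jaw":1,"xyz":[0,0,1.2],"angular":[0,0,0]},{"jaw":1,"xyz":[0,0,1.2],"angular":[0,0,0]},{"jaw":1,"xyz":[0,0,-10],"angular":[0,0,0]},{"jaw":1,"xyz":[0,0,-70],"angular":[0,0,0]},{"jaw":1,"xyz":[0,0,-130],"angular":[0,0,0]},{"jaw":1,"xyz":[-50,0,-190],"angular":[0,0,0]},{"jaw":1,"xyz":[-70,40,-200],"angular":[0,0,0]},{"jaw":1,"xyz":[-70,40,-200],"angular":[0,0,0]}]'
python3 - <<'E'
from h import *
im,d,m=near('q4.png',35)
for b in blues(im,m,35,box=(350,650,-400,160)): inrow(b)
W=world(d,m); np.savez('pics/q4.npz',W=W,im=im)
for lo,hi,n in((37,43.5,'block'),(68,90,'key'),(60.5,66,'barrel')):
    b=((W[...,2]>lo)&(W[...,2]<hi)&(d>0)&(W[...,0]<730)&(W[...,0]>400)&(W[...,1]<50)).astype(np.uint8)
    for c in cv2.findContours(cv2.morphologyEx(b,cv2.MORPH_OPEN,np.ones((2,2))),0,1)[0]:
        k=np.zeros_like(b); cv2.drawContours(k,[c],-1,1,-1); w=W[(k>0)&(b>0)]
        if len(w)<60: continue
        r=cv2.minAreaRect(w[:,:2].astype(np.float32)); print(n,len(w),w.mean(0).round(1),'rect',np.round(r[0],1),np.round(r[1],1),round(r[2],2),np.percentile(w[:,2],[50,99]).round(1))
E
```

```text
clock: 35.65
eef_pos: [538.5, -94.0, 244.8]
tool_rot: [3.133, 0.002, 1.484]
force: [0.4, 0.8, -0.3]
width: 85.2
gripper_force: 0.0
eef [538.5 -94.  244.8] yaw 1.484
[501.1 -10.7] 1.49 [45.0, 65.2] shift [ 80.2 -46.2 209.2] rz -0.006
[493.7 -90.6] 1.492 [44.6, 65.1] shift [ -0.  -46.6 209.4] rz -0.008
[ 487.5 -170.2] 1.492 [44.6, 65.0] shift [-79.8 -45.9 209.6] rz -0.008
[ 481.2 -250.1] 1.492 [44.7, 65.4] shift [-160.   -45.3  209.8] rz -0.008
  warmer frame y 280.8 x -0.3 dyaw -0.001 [45.0, 65.2]
  warmer frame y 200.5 x -1.3 dyaw 0.001 [44.6, 65.1]
  warmer frame y 120.7 x -1.1 dyaw 0.001 [44.6, 65.0]
  warmer frame y 40.5 x -1.0 dyaw 0.001 [44.7, 65.4]
block 100 [ 427.4 -307.1   41.1] rect [ 428.  -306.9] [ 2.3 36.6] 85.67 [41.2 43.5]
block 787 [ 485.5 -299.9   40.8] rect [ 497.1 -301.3] [21.3 94.2] 79.12 [40.9 42.8]
block 2391 [666.5 -86.   40.6] rect [671.6 -88.9] [70.6 50.9] 27.67 [40.6 42.6]
key 757 [669.7 -87.7  79. ] rect [670.5 -88.4] [39.6 10.5] 28.49 [80.  82.1]
```

View pics/q4.png

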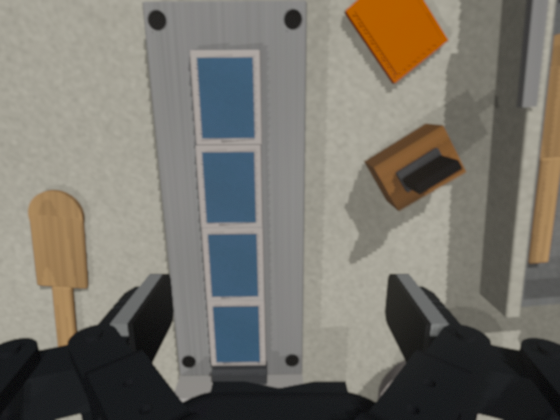

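The picture shows four plates in one flush, straight row (columns 193–265, rows 50–365) with fence and bed clear, and the key's bow at (430,172) upright in its block. On to the key.

Run:
```python
from h import *
plan([671,-88.6],160,.49)
```

```text
eef [536.  -91.6 243. ] yaw 1.486 F [-0.4  0.9  0.1] | shift [ 14.5 134.   83.3] rz 0.996
```

```bash
python3 -m creep '[{"jaw":1,"xyz":[14.5,134,80],"angular":[0,0,0.996]},{"jaw":1,"xyz":[14.5,134,80],"angular":[0,0,0.996]},{"jaw":1,"xyz":[14.5,134,80],"angular":[0,0,0.996]},{"jaw":1,"xyz":[14.5,134,80],"angular":[0,0,0.996]},{"jaw":1,"xyz":[14.5,134,80],"angular":[0,0,0.996]},{"jaw":1,"xyz":[14.5,134,80],"angular":[0,0,0.996]},{"jaw":1,"xyz":[14.5,134,80],"angular":[0,0,0.996]},{"jaw":1,"xyz":[14.5,134,80],"angular":[0,0,0.996]}]'
cat >> h.py <<'E'
def keymeas(z0,z1,box,a0,name=None):
    s=ctrl.read_state(); im,d,m=grab('wrist'); W=world(d,m)
    if name: save(im,name)
    b=(W[...,2]>z0)&(W[...,2]<z1)&(d>0)&(W[...,0]>box[0])&(W[...,0]<box[1])&(W[...,1]>box[2])&(W[...,1]<box[3])
    w=W[b]; r=cv2.minAreaRect(w[:,:2].astype(np.float32)); q=cv2.boxPoints(r); e=max(q[1]-q[0],q[2]-q[1],key=np.linalg.norm)
    print(len(w),'mean',w.mean(0).round(1),'rect',np.round(r[0],1),np.round(r[1],1),'ang',round(float(np.arctan2(e[1],e[0])%np.pi),3)); print('eef',s['eef_pos'].round(1),'yaw',s['tool_rot'][2].round(3)); return im,W,s,r
E
python3 - <<'E'
from h import *
im,W,s,r=keymeas(74,90,(620,720,-140,-40),0,'k1.png')
print(rel([*r[0],68]).round(1)); im,W,s,r=keymeas(37,43.5,(600,740,-150,-30),0)
E
```

```text
clock: 36.7
eef_pos: [669.3, -85.9, 161.1]
tool_rot: [-3.14, 0.001, 0.494]
force: [-0.4, 0.7, -0.7]
width: 85.3
gripper_force: 0.0
1071 mean [672.7 -87.2  80.3] rect [671.5 -87.8] [39.8  9.8] ang 0.499
eef [669.3 -85.9 161.1] yaw 0.494
[ 1.1  2.5 93.3]
4690 mean [674.8 -86.1  40.7] rect [671.1 -88.1] [70.9 50.1] ang 0.481
eef [669.5 -86.2 161.3] yaw 0.494
```

View pics/k1.png

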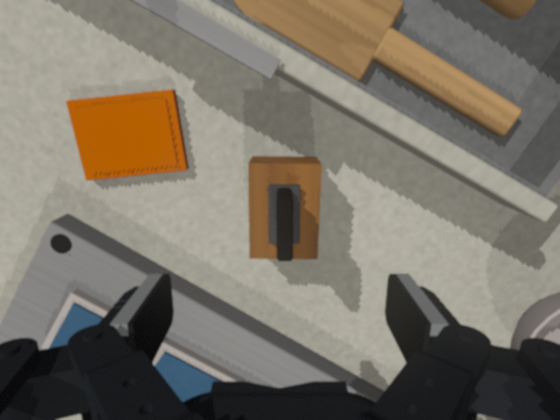

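The picture shows the black bow at (285,222) on its collar in the block, in line with the tool's x axis.

```bash
python3 -m creep '[{"jaw":1,"xyz":[1,2,50],"angular":[0,0,0.002]},{"jaw":1,"xyz":[1,2,85],"angular":[0,0,0.002]},{"jaw":1,"xyz":[1,2,93],"angular":[0,0,0.002]},{"jaw":1,"xyz":[1,2,93],"angular":[0,0,0.002]},{"jaw":1,"xyz":[1,2,93],"angular":[0,0,0.002]}]'
python3 - <<'E'
from h import *
plan([671.4,-88],68,.49)
E
```

```text
clock: 37.42
eef_pos: [673.0, -88.4, 70.4]
tool_rot: [3.14, -0.002, 0.491]
force: [-0.4, 0.3, 0.9]
width: 85.4
gripper_force: 0.0
eef [673.  -88.4  70.4] yaw 0.491 F [-0.4  0.3  0.9] | shift [-1.2 -1.1  2.4] rz 0.001
```

```bash
python3 -m creep '[{"jaw":1,"xyz":[-1.2,-0.6,1.8],"angular":[0,0,0]},{"jaw":0,"xyz":[-1.2,-0.6,1.8],"angular":[0,0,0]},{"jaw":-1,"xyz":[-1.2,-0.6,1.8],"angular":[0,0,0]},{"jaw":-1,"xyz":[-1.2,-0.6,1.8],"angular":[0,0,0]},{"jaw":-1,"xyz":[-1.2,-0.6,1.8],"angular":[0,0,0]},{"jaw":-1,"xyz":[-1.2,-0.6,1.8],"angular":[0,0,0]},{"jaw":-1,"xyz":[-1.2,-0.6,1.8],"angular":[0,0,0]},{"jaw":-1,"xyz":[-1.2,-0.6,1.8],"angular":[0,0,0]},{"jaw":-1,"xyz":[-1.2,-0.6,1.8],"angular":[0,0,0]},{"jaw":-1,"xyz":[-1.2,-0.6,1.8],"angular":[0,0,0]},{"jaw":-1,"xyz":[-1.2,-0.6,1.8],"angular":[0,0,0]}]'
python3 - <<'E'
from h import *
plan([671.4,-88],68,.49)
E
```

```text
clock: 38.8
eef_pos: [670.6, -88.0, 66.9]
tool_rot: [3.141, -0.0, 0.491]
force: [0.1, -0.7, 1.4]
width: 9.1
gripper_force: 58.6
eef [670.6 -88.   66.9] yaw 0.491 F [ 0.1 -0.7  1.4] | shift [ 0.7  0.3 -1.1] rz 0.001
```

```bash
python3 -m creep '[{"jaw":-1,"xyz":[0,0,-10],"angular":[0,0,0]},{"jaw":-1,"xyz":[0,0,-30],"angular":[0,0,0]},{"jaw":-1,"xyz":[0,0,-60],"angular":[0,0,0]},{"jaw":-1,"xyz":[0,0,-100],"angular":[0,0,0]},{"jaw":-1,"xyz":[0,0,-100],"angular":[0,0,0]},{"jaw":-1,"xyz":[0,0,-100],"angular":[0,0,0]}]'
python3 - <<'E'
from h import *
s=ctrl.read_state(); im,d,m=grab('wrist'); W=world(d,m); L=(W-s['eef_pos'])@R.from_euler('xyz',s['tool_rot']).as_matrix()
b=(abs(L[...,0])<35)&(abs(L[...,1])<16)&(L[...,2]>-15)&(L[...,2]<62)&(d>0); q=L[b]
for lo in(-15,-5,10,20,24,30,35,45,55): 
    t=q[(q[:,2]>=lo)&(q[:,2]<lo+5)]; print(lo,len(t),*( (t[:,0].min().round(1),t[:,0].max().round(1),t[:,1].min().round(1),t[:,1].max().round(1)) if len(t) else ()))
plan(row(-75),160,PSI-np.pi/2); print(row(-75))
E
```

```text
clock: 39.55
eef_pos: [670.2, -87.6, 167.2]
tool_rot: [-3.141, -0.0, 0.491]
force: [0.9, 0.2, -1.1]
width: 9.2
gripper_force: 58.4
-15 3047 -18.7 21.6 -15.9 15.9
-5 471 6.7 21.6 -15.9 16.0
10 279 6.9 21.7 -15.8 15.9
20 735 8.7 22.4 -11.5 10.5
24 42 21.5 22.1 -11.1 9.8
30 0
35 0
45 0
55 0
eef [669.8 -87.5 166.4] yaw 0.491 F [-0.9 -1.1 -1. ] | shift [-304.6  152.3    6.4] rz 0.571
[ 473.02162471 -365.36134716]
```

```bash
python3 -m creep '[{"jaw":-1,"xyz":[-305,152,0],"angular":[0,0,0.571]},{"jaw":-1,"xyz":[-305,152,0],"angular":[0,0,0.571]},{"jaw":-1,"xyz":[-305,152,0],"angular":[0,0,0.571]},{"jaw":-1,"xyz":[-305,152,0],"angular":[0,0,0.571]},{"jaw":-1,"xyz":[-305,152,0],"angular":[0,0,0.571]},{"jaw":-1,"xyz":[-305,152,0],"angular":[0,0,0.571]},{"jaw":-1,"xyz":[-305,152,0],"angular":[0,0,0.571]},{"jaw":-1,"xyz":[-305,152,0],"angular":[0,0,0.571]},{"jaw":-1,"xyz":[-305,152,0],"angular":[0,0,0.571]}]'
cat >> h.py <<'E'
def hole(name):
    s=ctrl.read_state(); im,d,m=grab('wrist'); box=(430,520,-410,-320); t=topdown(im,m,62,*box,k=6)
    h=cv2.cvtColor(t,cv2.COLOR_RGB2HSV); b=((h[...,0]>12)&(h[...,0]<35)&(h[...,1]>120)).astype(np.uint8)
    c=max(cv2.findContours(b,0,2)[0],key=cv2.contourArea); (cx,cy),r=cv2.minEnclosingCircle(c)
    k=np.zeros_like(b); cv2.drawContours(k,[c],-1,1,-1); dk=((k>0)&(b==0)).astype(np.uint8)
    dk=cv2.morphologyEx(dk,cv2.MORPH_OPEN,np.ones((7,7)))
    print('barrel',round(box[0]+cy/6,1),round(box[2]+cx/6,1),'r',round(r/6,1),'area',cv2.contourArea(c)/36)
    for q in cv2.findContours(dk,0,2)[0]:
        rr=cv2.minAreaRect(q); 
        if cv2.contourArea(q)>36*30: print(' dark',round(box[0]+rr[0][1]/6,1),round(box[2]+rr[0][0]/6,1),np.round(np.array(rr[1])/6,1),rr[2])
    print('eef',s['eef_pos'].round(1),'yaw',s['tool_rot'][2].round(3)); save(np.hstack([cv2.resize(t,(420,420)),im[:,120:500]]),name)
E
python3 - <<'E'
from h import *
hole('l1.png'); plan(row(-75),160,PSI-np.pi/2)
E
```

```text
clock: 40.72
eef_pos: [474.3, -363.9, 166.2]
tool_rot: [-3.14, 0.0, -0.077]
force: [0.4, -0.5, -1.0]
width: 9.2
gripper_force: 58.5
barrel 474.7 -365.2 r 24.0 area 957.0
eef [ 474.3 -363.9  166.2] yaw -0.077
eef [ 474.2 -364.2  166.3] yaw -0.077 F [-0.4 -0.3 -0.8] | shift [-1.1  1.3  6.3] rz 0.002
```

View pics/l1.png

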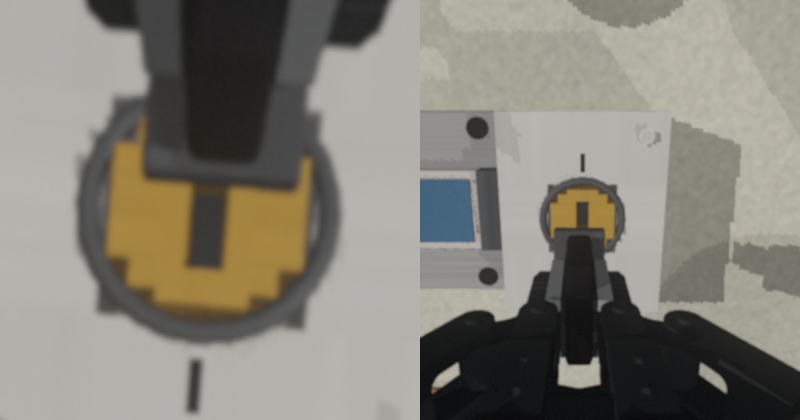

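The picture shows the brass barrel centred at about (209,211) in the rectified half (left), its slot running down the image at columns 190–228, and the key's collar above it. That puts the keyhole at about (474.2, −365.3), lined up with the home mark.

```bash
python3 -m creep '[{"jaw":-1,"xyz":[-0.7,1.5,25],"angular":[0,0,0.003]},{"jaw":-1,"xyz":[-0.7,1.5,42],"angular":[0,0,0.003]},{"jaw":-1,"xyz":[-0.7,1.5,42],"angular":[0,0,0.003]},{"jaw":-1,"xyz":[-0.7,1.5,42],"angular":[0,0,0.003]},{"jaw":-1,"xyz":[-0.7,1.5,42],"angular":[0,0,0.003]}]'
python3 - <<'E'
from h import *
plan([473.4,-365.6],118,-.08)
E
```

```text
clock: 41.4
eef_pos: [472.7, -367.6, 125.6]
tool_rot: [3.141, -0.001, -0.083]
force: [-0.1, -0.4, -0.2]
width: 8.9
gripper_force: 58.5
eef [ 472.7 -367.6  125.6] yaw -0.083 F [-0.1 -0.4 -0.2] | shift [ 0.5 -2.1  7.6] rz -0.003
```

```bash
python3 -m creep '[{"jaw":-1,"xyz":[0.5,-2,0],"angular":[0,0,-0.003]},{"jaw":-1,"xyz":[0.5,-2,0],"angular":[0,0,-0.003]},{"jaw":-1,"xyz":[0.5,-2,0],"angular":[0,0,-0.003]},{"jaw":-1,"xyz":[0.5,-2,0],"angular":[0,0,-0.003]}]'
python3 - <<'E'
from h import *
plan([473.4,-365.6],118,-.08)
s=ctrl.read_state(); hole('l2.png')
E
```

```text
clock: 41.9
eef_pos: [472.9, -365.3, 124.8]
tool_rot: [3.142, 0.0, -0.08]
force: [0.8, 0.1, -1.2]
width: 9.2
gripper_force: 58.5
eef [ 472.9 -365.3  124.8] yaw -0.08 F [ 0.8  0.1 -1.2] | shift [0.5 0.2 6.8] rz -0.0
barrel 474.5 -365.3 r 24.1 area 737.8472222222222
eef [ 472.9 -365.3  124.8] yaw -0.08
```

View pics/l2.png

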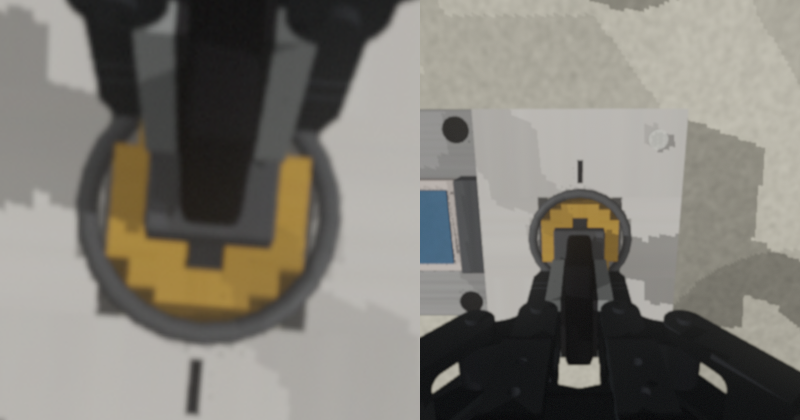

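The picture shows the collar centred over the slot, columns 147–270 over slot column 205. I insert.

```bash
python3 -m creep '[{"jaw":-1,"xyz":[0.3,0.1,4],"angular":[0,0,0]},{"jaw":-1,"xyz":[0.3,0.1,8],"angular":[0,0,0]},{"jaw":-1,"xyz":[0.3,0.1,11],"angular":[0,0,0]},{"jaw":-1,"xyz":[0.3,0.1,11],"angular":[0,0,0]}]';python3 -m creep '[{"jaw":-1,"xyz":[0,0,3],"angular":[0,0,0]},{"jaw":-1,"xyz":[0,0,6],"angular":[0,0,0]},{"jaw":-1,"xyz":[0,0,6],"angular":[0,0,0]}]'
```

```text
clock: 42.45
eef_pos: [473.1, -365.3, 113.4]
tool_rot: [-3.141, 0.001, -0.08]
force: [-0.1, -0.1, -1.2]
width: 9.4
gripper_force: 58.5
clock: 42.82
eef_pos: [473.1, -365.2, 107.5]
tool_rot: [-3.141, 0.0, -0.08]
force: [-0.9, 0.5, -1.4]
width: 9.1
gripper_force: 58.5
```

```bash
python3 -m creep '[{"jaw":-1,"xyz":[0,0,6],"angular":[0,0,0]},{"jaw":-1,"xyz":[0,0,12],"angular":[0,0,0]},{"jaw":-1,"xyz":[0,0,16],"angular":[0,0,0]},{"jaw":-1,"xyz":[0,0,16],"angular":[0,0,0]}]';python3 -m creep '[{"jaw":-1,"xyz":[0,0,2],"angular":[0,0,0]},{"jaw":-1,"xyz":[0,0,4],"angular":[0,0,0]},{"jaw":-1,"xyz":[0,0,5],"angular":[0,0,0]},{"jaw":-1,"xyz":[0,0,5],"angular":[0,0,0]}]'
```

```text
clock: 43.32
eef_pos: [473.0, -365.2, 91.3]
tool_rot: [-3.141, 0.001, -0.08]
force: [-0.2, 0.8, -0.9]
width: 9.3
gripper_force: 58.5
clock: 43.82
eef_pos: [473.4, -365.6, 88.8]
tool_rot: [-3.141, -0.002, -0.08]
force: [-2.3, 4.0, 13.7]
width: 9.4
gripper_force: 60.9
```

```bash
python3 -m creep '[{"jaw":-1,"xyz":[0,0,-1],"angular":[0,0,0.15]},{"jaw":-1,"xyz":[0,0,-1],"angular":[0,0,0.3]},{"jaw":-1,"xyz":[0,0,-1],"angular":[0,0,0.45]},{"jaw":-1,"xyz":[0,0,-1],"angular":[0,0,0.6]},{"jaw":-1,"xyz":[0,0,-1],"angular":[0,0,0.7]},{"jaw":-1,"xyz":[0,0,-1],"angular":[0,0,0.7]}]'; python3 -m creep '[{"jaw":-1,"xyz":[0,0,0],"angular":[0,0,0.15]},{"jaw":-1,"xyz":[0,0,0],"angular":[0,0,0.3]},{"jaw":-1,"xyz":[0,0,0],"angular":[0,0,0.4]},{"jaw":-1,"xyz":[0,0,0],"angular":[0,0,0.5]},{"jaw":-1,"xyz":[0,0,0],"angular":[0,0,0.5]}]'; python3 -c "
from h import *
s=ctrl.read_state();print(s['torque'],s['force'],s['qpos'][6])"
```

```text
clock: 44.58
eef_pos: [473.8, -365.5, 88.8]
tool_rot: [-3.141, -0.001, -0.781]
force: [0.4, 1.7, 5.8]
width: 9.2
gripper_force: 59.7
clock: 45.2
eef_pos: [474.0, -365.4, 88.8]
tool_rot: [-3.14, -0.001, -1.281]
force: [-0.5, 1.8, 7.3]
width: 9.4
gripper_force: 59.8
[ 0.37762955  0.05534766 -0.09227332] [-0.51624815  1.76064121  7.32111082] -1.363804083496086
```

```bash
python3 -m creep '[{"jaw":-1,"xyz":[0,0,0],"angular":[0,0,0.08]},{"jaw":-1,"xyz":[0,0,0],"angular":[0,0,0.14]},{"jaw":-1,"xyz":[0,0,0],"angular":[0,0,0.14]},{"jaw":-1,"xyz":[0,0,0],"angular":[0,0,0.14]}]'; python3 -c "
from h import *
s=ctrl.read_state();print(s['torque'],s['force'])"; python3 -m creep '[{"jaw":-1,"xyz":[0,0,0],"angular":[0,0,0.05]},{"jaw":-1,"xyz":[0,0,0],"angular":[0,0,0.05]},{"jaw":-1,"xyz":[0,0,0],"angular":[0,0,0.05]}]'; python3 -c "
from h import *
s=ctrl.read_state();print(s['torque'],s['force'])"
```

```text
clock: 45.7
eef_pos: [474.1, -365.4, 88.8]
tool_rot: [-3.14, -0.0, -1.42]
force: [0.4, 1.5, 6.3]
width: 9.2
gripper_force: 59.7
[ 0.41425078 -0.01362958  0.02047932] [0.41137853 1.50806998 6.29788969]
clock: 46.08
eef_pos: [474.1, -365.4, 88.8]
tool_rot: [-3.14, -0.0, -1.467]
force: [0.2, 2.0, 6.5]
width: 9.1
gripper_force: 60.3
[0.34612036 0.08908185 0.6521147 ] [0.19641698 2.04317311 6.51502679]
```

```bash
python3 -m creep '[{"jaw":-1,"xyz":[0,0,0],"angular":[0,0,-0.15]},{"jaw":-1,"xyz":[0,0,0],"angular":[0,0,-0.3]},{"jaw":-1,"xyz":[0,0,0],"angular":[0,0,-0.45]},{"jaw":-1,"xyz":[0,0,0],"angular":[0,0,-0.6]},{"jaw":-1,"xyz":[0,0,0],"angular":[0,0,-0.75]},{"jaw":-1,"xyz":[0,0,0],"angular":[0,0,-0.9]},{"jaw":-1,"xyz":[0,0,0],"angular":[0,0,-1.05]},{"jaw":-1,"xyz":[0,0,0],"angular":[0,0,-1.2]},{"jaw":-1,"xyz":[0,0,0],"angular":[0,0,-1.35]},{"jaw":-1,"xyz":[0,0,0],"angular":[0,0,-1.45]},{"jaw":-1,"xyz":[0,0,0],"angular":[0,0,-1.5]},{"jaw":-1,"xyz":[0,0,0],"angular":[0,0,-1.5]}]'; python3 -c "
from h import *
s=ctrl.read_state();print(s['torque'],s['force'])"; python3 -m creep '[{"jaw":-1,"xyz":[0,0,0],"angular":[0,0,-0.05]},{"jaw":-1,"xyz":[0,0,0],"angular":[0,0,-0.05]},{"jaw":-1,"xyz":[0,0,0],"angular":[0,0,-0.05]}]'; python3 -c "
from h import *
s=ctrl.read_state();print(s['torque'],s['force'])"
```

```text
clock: 47.58
eef_pos: [474.0, -366.0, 88.8]
tool_rot: [3.141, -0.002, 0.029]
force: [0.7, 0.7, 6.5]
width: 9.5
gripper_force: 59.6
[ 0.11082618 -0.08031385  0.00666111] [0.65236352 0.68245274 6.48541585]
clock: 47.95
eef_pos: [474.0, -366.0, 88.8]
tool_rot: [3.141, -0.002, 0.077]
force: [0.8, 0.2, 7.0]
width: 8.9
gripper_force: 60.0
[ 0.1444064  -0.06491865 -0.52770416] [0.77090603 0.15175407 7.03607087]
```

```bash
python3 -m creep '[{"jaw":-1,"xyz":[0,0,0],"angular":[0,0,0.1]},{"jaw":-1,"xyz":[0,0,0],"angular":[0,0,0.155]},{"jaw":-1,"xyz":[0,0,0],"angular":[0,0,0.155]},{"jaw":-1,"xyz":[-0.3,0,-10],"angular":[0,0,0.155]},{"jaw":-1,"xyz":[-0.3,0,-20],"angular":[0,0,0.155]},{"jaw":-1,"xyz":[-0.3,0,-30],"angular":[0,0,0.155]},{"jaw":-1,"xyz":[-0.3,0,-50],"angular":[0,0,0.155]},{"jaw":-1,"xyz":[0,0,-78],"angular":[0,0,0.155]},{"jaw":-1,"xyz":[0,0,-78],"angular":[0,0,0.155]},{"jaw":-1,"xyz":[0,0,-78],"angular":[0,0,0.155]}]'
python3 - <<'E'
from h import *
hole('l3.png'); plan([670.6,-88],150,.491)
s=ctrl.read_state(); im,d,m=grab('wrist'); W=world(d,m); L=(W-s['eef_pos'])@R.from_euler('xyz',s['tool_rot']).as_matrix()
b=(abs(L[...,0])<35)&(abs(L[...,1])<16)&(L[...,2]>20)&(L[...,2]<29)&(d>0); q=L[b]; print(q.min(0),q.max(0))
E
```

```text
clock: 49.2
eef_pos: [473.2, -365.0, 165.9]
tool_rot: [-3.141, -0.0, -0.075]
force: [0.1, -0.1, -0.7]
width: 9.2
gripper_force: 58.6
barrel 474.6 -365.2 r 23.9 area 1107.8333333333333
 dark 479.2 -365.7 [ 7.4 16.6] 4.763641834259033
eef [ 473.2 -365.   165.9] yaw -0.075
eef [ 473.  -364.8  165.3] yaw -0.075 F [ 0.2 -0.4 -1.3] | shift [ 176.3 -290.8   15.5] rz -0.566
[  8.52720279 -11.71162031  20.00100166] [22.35756198 10.29826194 25.40700399]
```

View pics/l3.png

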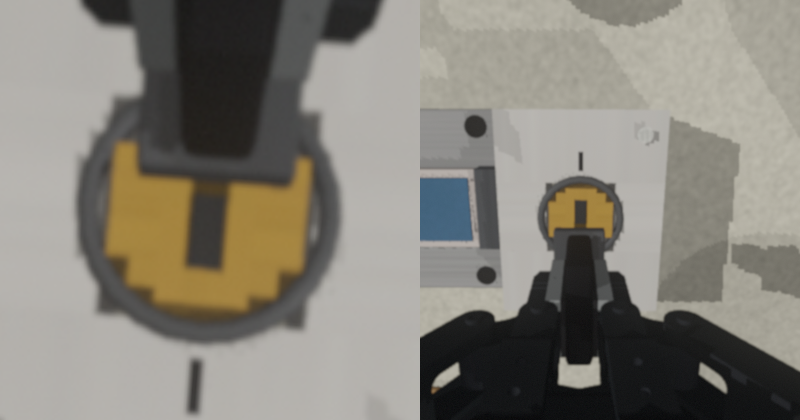

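The picture shows the barrel's slot back in line with the home mark (columns 190–228) and the key withdrawn. I take it back to the block.

```bash
python3 -m creep '[{"jaw":-1,"xyz":[176,-291,0],"angular":[0,0,-0.566]},{"jaw":-1,"xyz":[176,-291,0],"angular":[0,0,-0.566]},{"jaw":-1,"xyz":[176,-291,0],"angular":[0,0,-0.566]},{"jaw":-1,"xyz":[176,-291,0],"angular":[0,0,-0.566]},{"jaw":-1,"xyz":[176,-291,0],"angular":[0,0,-0.566]},{"jaw":-1,"xyz":[176,-291,0],"angular":[0,0,-0.566]},{"jaw":-1,"xyz":[176,-291,0],"angular":[0,0,-0.566]},{"jaw":-1,"xyz":[176,-291,0],"angular":[0,0,-0.566]},{"jaw":-1,"xyz":[176,-291,0],"angular":[0,0,-0.566]}]'; python3 -m creep '[{"jaw":-1,"xyz":[0,0,30],"angular":[0,0,0]},{"jaw":-1,"xyz":[0,0,58],"angular":[0,0,0]},{"jaw":-1,"xyz":[0,0,58],"angular":[0,0,0]},{"jaw":-1,"xyz":[0,0,58],"angular":[0,0,0]}]'
python3 - <<'E'
from h import *
plan([670.5,-88.0],100,.491)
keymeas(38,43,(600,740,-150,-30),0)
E
```

```text
clock: 50.42
eef_pos: [669.6, -90.6, 165.7]
tool_rot: [3.141, 0.001, 0.488]
force: [-0.6, -0.2, -0.6]
width: 9.1
gripper_force: 58.7
clock: 50.92
eef_pos: [671.0, -89.7, 108.9]
tool_rot: [3.14, -0.001, 0.49]
force: [-0.1, -0.1, -0.0]
width: 9.2
gripper_force: 58.7
eef [671.  -89.7 108.9] yaw 0.49 F [-0.1 -0.1 -0. ] | shift [ 0.3 -1.7  8.9] rz -0.001
5802 mean [684.2 -80.9  40.7] rect [677.  -85.1] [57.9 50.2] ang 0.482
eef [671.  -89.7 108.9] yaw 0.49
```

```bash
python3 -m creep '[{"jaw":-1,"xyz":[0.1,-1.4,0],"angular":[0,0,0]},{"jaw":-1,"xyz":[0.1,-1.4,6],"angular":[0,0,0]},{"jaw":-1,"xyz":[0.1,-1.4,12],"angular":[0,0,0]},{"jaw":-1,"xyz":[0.1,-1.4,20],"angular":[0,0,0]},{"jaw":-1,"xyz":[0.1,-1.4,20],"angular":[0,0,0]}]'; python3 -m creep '[{"jaw":-1,"xyz":[0,0,6],"angular":[0,0,0]},{"jaw":-1,"xyz":[0,0,12],"angular":[0,0,0]},{"jaw":-1,"xyz":[0,0,18],"angular":[0,0,0]},{"jaw":-1,"xyz":[0,0,20],"angular":[0,0,0]},{"jaw":-1,"xyz":[0,0,20],"angular":[0,0,0]}]'; python3 -m creep '[{"jaw":-1,"xyz":[0,0,2],"angular":[0,0,0]},{"jaw":-1,"xyz":[0,0,4],"angular":[0,0,0]},{"jaw":-1,"xyz":[0,0,4],"angular":[0,0,0]}]'
```

```text
clock: 51.6
eef_pos: [669.4, -87.0, 86.6]
tool_rot: [-3.14, 0.002, 0.491]
force: [-0.8, -0.2, -0.3]
width: 8.8
gripper_force: 58.7
clock: 52.22
eef_pos: [670.0, -87.1, 67.6]
tool_rot: [-3.141, 0.0, 0.491]
force: [0.2, -0.3, -0.3]
width: 8.9
gripper_force: 58.7
clock: 52.6
eef_pos: [670.4, -87.3, 66.8]
tool_rot: [-3.141, -0.002, 0.491]
force: [-5.0, 1.8, 16.4]
width: 8.8
gripper_force: 61.2
```

```bash
python3 -m creep '[{"jaw":-1,"xyz":[0,0,-2.5],"angular":[0,0,0]},{"jaw":-1,"xyz":[0,0,-2.5],"angular":[0,0,0]},{"jaw":0,"xyz":[0,0,-2.5],"angular":[0,0,0]},{"jaw":1,"xyz":[0,0,-2.5],"angular":[0,0,0]},{"jaw":1,"xyz":[0,0,-2.5],"angular":[0,0,0]},{"jaw":1,"xyz":[0,0,-2.5],"angular":[0,0,0]},{"jaw":1,"xyz":[0,0,-2.5],"angular":[0,0,0]},{"jaw":1,"xyz":[0,0,-20],"angular":[0,0,0]},{"jaw":1,"xyz":[0,0,-70],"angular":[0,0,0]},{"jaw":1,"xyz":[0,0,-95],"angular":[0,0,0]},{"jaw":1,"xyz":[0,0,-95],"angular":[0,0,0]},{"jaw":1,"xyz":[0,0,-95],"angular":[0,0,0]}]'
python3 - <<'E'
from h import *
keymeas(74,95,(620,720,-140,-40),0,'k2.png'); plan([538,-94],245,1.486)
E
```

```text
clock: 54.1
eef_pos: [669.6, -86.8, 158.5]
tool_rot: [-3.141, 0.0, 0.491]
force: [-0.6, 0.3, -0.7]
width: 85.4
gripper_force: 0.0
1097 mean [672.2 -85.7  80.3] rect [671.2 -86.2] [40.   9.8] ang 0.495
eef [669.6 -86.8 158.5] yaw 0.491
eef [669.3 -86.7 157.9] yaw 0.491 F [-0.5  0.3 -0.9] | shift [-119.4  -55.6  -86.9] rz -0.995
```

The key's top is at 80.3 mm, as at the start, so it is fully seated. Last check of the row.

```bash
python3 -m creep '[{"jaw":1,"xyz":[-119,-56,-87],"angular":[0,0,-0.995]},{"jaw":1,"xyz":[-119,-56,-87],"angular":[0,0,-0.995]},{"jaw":1,"xyz":[-119,-56,-87],"angular":[0,0,-0.995]},{"jaw":1,"xyz":[-119,-56,-87],"angular":[0,0,-0.995]},{"jaw":1,"xyz":[-119,-56,-87],"angular":[0,0,-0.995]},{"jaw":1,"xyz":[-119,-56,-87],"angular":[0,0,-0.995]},{"jaw":1,"xyz":[-119,-56,-87],"angular":[0,0,-0.995]},{"jaw":1,"xyz":[-119,-56,-87],"angular":[0,0,-0.995]},{"jaw":1,"xyz":[-119,-56,-87],"angular":[0,0,-0.995]}]'
python3 - <<'E'
from h import *
im,d,m=near('q5.png',35)
for b in blues(im,m,35,box=(350,650,-400,160)): inrow(b)
t=topdown(im,m,33,430,560,-300,40,2.3); save(t,'q5t.png')
i2,_,m2=grab('scene')
for b in blues(i2,m2,35,box=(250,850,-400,450)): inrow(b)
E
```

```text
clock: 55.28
eef_pos: [538.6, -93.8, 245.4]
tool_rot: [-3.141, 0.0, 1.485]
force: [-0.1, -0.5, -0.5]
width: 85.4
gripper_force: 0.0
eef [538.6 -93.8 245.4] yaw 1.485
[501.8 -11.1] 1.493 [45.4, 65.5] shift [ 79.3 -43.5 210.5] rz -0.008
[494.3 -91.1] 1.489 [45.1, 65.5] shift [ -1.1 -44.2 210.5] rz -0.004
[ 488.1 -170.9] 1.49 [44.9, 65.5] shift [-81.1 -43.5 210.5] rz -0.005
[ 481.9 -250.7] 1.49 [45.0, 66.0] shift [-161.1  -42.9  210.5] rz -0.005
  warmer frame y 280.4 x 0.4 dyaw 0.002 [45.4, 65.5]
  warmer frame y 200.1 x -0.7 dyaw -0.002 [45.1, 65.5]
  warmer frame y 120.0 x -0.5 dyaw -0.001 [44.9, 65.5]
  warmer frame y 40.0 x -0.3 dyaw -0.001 [45.0, 66.0]
  warmer frame y 279.4 x 2.5 dyaw 0.008 [39.8, 60.7]
  warmer frame y 199.0 x 1.7 dyaw -0.003 [39.7, 60.5]
  warmer frame y 119.2 x -1.9 dyaw 0.021 [47.7, 60.4]
  warmer frame y 38.7 x 2.3 dyaw -0.005 [39.9, 61.3]
```

View pics/q5t.png

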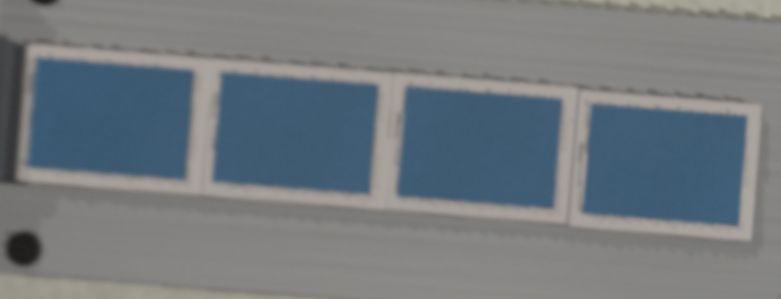

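The picture shows four plates flush end to end along the fence line. They sit at 40.0, 120.0, 200.1 and 280.4 mm, within about 1 mm of the centre line and square. I hand it in.

```bash
python3 -c "
from cell import ctrl
print(ctrl.finish_job())"
```

```text
the job is handed in; nothing more can be done
None
```

The job is handed in: all four plates are in a flush row at the fence, the warmer key was turned clockwise to its stop and back home, and the key is fully down in its block, with no verdict returned.

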